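Press-test the steaming plate in a covered pan

ROBOT

A 6-joint arm with a two-finger parallel gripper is mounted at the origin on the work surface. World frame = base frame: x ahead of the robot, y to its left, z up, the work surface at z = 0. Lengths are in m, angles in rad, forces in N, time in s.
With the tool pointing down it reaches from about 0.15 to 0.775 m from the base axis. Payload 6.1 kg.
Tool frame: the origin (TCP) lies at the very end of the fingers, on their centre line; the grasp point (between the pads) lies robot.grip_depth behind it (robot.grip_depth is the distance from the TCP to the grasp point, in m); y points along the fingers, x is the direction in which the jaws open and shut, and the axes are right-handed (so a half turn about y gives the same grasp; the last joint's range is limited). The gripper opens to 85 mm and grips with 20 to 120 N. Pads are 22 mm wide; open, the fingers measure 114 mm over their backs; the gripper's body (76 mm by 85 mm) begins 54 mm behind the grasp point. The pads swing forward as they close: fully open they stand 13 mm farther back than shut.
Start: joints at [1.184, 0.126, -0.04, 1.405, 0, 1.571], TCP at [0.198, 0.486, 0.231] pointing down, gripper open.
Joint ranges: [-2.72, 2.72], [-0.95, 1.95], [-1.27, 1.35], [-1.78, 2.02], [-1.46, 1.47], [-3.14, 3.14]. Speed limits (rad/s): [2.39, 2.39, 3.01, 3.14, 3.14, 3.14].

INTERFACE

Orientations are given as a rotation vector (axis times angle).
In Python, from plant import robot, viewer, order gives the robot as it stands. The module is installed in compiled form; this text tells all that it offers.
- The arm moves only by the tool servo_tool, never from a script. Its argument "increments" is a list that holds one entry, the list of rows, each a list of 4 numbers: the shift along the tool's x, y, z in mm, then the turn about the tool's y in rad. In form: [[[tx, ty, tz, turn], ...]]. A call has 1 to 5 rows; each row shifts and turns the commanded pose from where the row before left it, along the tool's axes as they then stand; what a row does not reach is not made up. A row lasts 1/12 s, in which the tool goes at most 41.7 mm and 7.16 degrees, less where a joint would pass 70% of its speed; a pose out of reach is approached as far as the arm can. A call is refused whole if a number of a shift passes 41.7 or a number of a turn 0.125, either way. A call with a gripper value outside its range is refused whole. "grip" is the closure in counts, from 0 (fully open) to 255 (shut), set as the call begins (left out, the last holds). The fingers move at their own pace and stop on an object; the grip force is fixed at half the most. Time passes only in rows, so rows that do not move let the fingers close. It gives the time, the measured TCP pose, the force and the opening at its end, in the units of the state.
- robot.sense(): the state, without advancing time (a new reading comes with each control period).
- viewer.grab_frame(name): name is "side" or "top" or "wrist"; returns (picture, depth): 420x560x3 uint8, red, green, blue; 420x560 float32, m along the optical axis (not along the pixel's ray), 0 where there is no reading.
- viewer.get_calibration(name): a dict with "fx", "fy", "cx", "cy" (pixels), "dist" ([k1, k2, p1, p2, k3] as OpenCV has them; the pictures are not rectified), "rvec" (rotation vector, rad) and "tvec" (3), from world to camera coordinates, as OpenCV has them. Camera axes: x right, y down, z forward; pixel columns grow to the right and rows downward; lengths in m; the calibration is good to about 2 mm. A picture is of the moment at which its call begins: read the wrist's pose just before it. get_calibration takes no time and is no camera call; for the wrist camera it gives the pose at the moment of the call.
- order.sign_off(): hands the job in, once; it reports no verdict.
The state is a dict: "time": time; "joint_pos": joint angles; "dq": joint speeds; "effort": joint torques, N m; "position": TCP position; "tcp_rot": TCP orientation; "ft_force": force on the tool from outside, world axes, zero at the start; "ft_torque": the same for the moment, N m; "opening": opening from 0.0 (shut) to 1.0 (fully open).
Only numpy, scipy, OpenCV 4.12 (cv2) and the standard library are available. Lean on these libraries where they do the work, as an engineer would, in place of code of your own. Each camera call takes 0.05 s, during which the arm holds its last target. There are 200 camera calls.

TASK

Check that the steaming plate inside the covered milk pan sits firmly: first take off the pan's lid and set it down, without banging it, knob up on the middle of the empty round wooden board. Then take the wooden spatula from its rest, dip its blade into the open pan until the front edge meets the plate, press gently but surely for a good half second, and lay the spatula back in its rest just as it lay before. Leave the pan standing where it is and the other kitchen things undisturbed.

Things in the scene. Friction and masses are not known exactly. Their poses are not given: they have to be found in the camera images.
- pan: Small steel milk pan, loose, 0.8 kg, on a fixed round cork mat (140 mm across, 8 mm thick, centred under it). Origin: centre of its underside, z up. Outside diameter 114 mm at the foot, 118 mm at the rim; 75 mm high, wall 4 mm, inside 110 mm across at the mouth, 106 mm at the floor. Flat black handle along its -x axis, 56 to 160 mm off the centre, 20 mm wide, 55 to 67 mm above the underside.
- pan_floor (a point): Centre of the pan's inner floor, 5 mm above its underside; the rim is 70 mm above this point. Over it a flat level round steel steaming plate with small holes, 98 mm across, is held firmly in the pan: a light press does not move it. Its upper face is anywhere from 5 to 22 mm above this point, different each time and not reported: find it by touch (or sight).
- lid: Loose round steel lid, covers the pan at the start, 0.25 kg. Origin: centre of its underside, z up. Plug of 98 mm diameter, 0 to 6 mm above the origin (hangs in the pan's mouth: lift straight out); plate of 124 mm diameter, 6 to 10 mm; black stem of 18 mm diameter, 10 to 22 mm; round black knob of 32 mm diameter, 22 to 48 mm.
- board_top (a point): Centre of the top face of the empty round wooden board (fixed, 150 mm across, 12 mm thick), z up. The lid belongs here.
- spatula: Loose wooden spatula, 200 mm long, about 60 g. Origin on the axis of its handle, a good place to grip. x axis along the handle towards the blade, z up as it lies. Handle, 16 mm wide (y) and 14 mm thick (z), from x = -80 to 60 mm; flat blade, 42 mm wide and 8 mm thick, from x = 58 to 120 mm.
- spatula_tip (a point): Middle of the straight front edge of the blade, 120 mm ahead of the spatula's origin on its x axis (half the 8 mm thickness).
- spatula_end (a point): Rear end of the handle, 80 mm behind the spatula's origin on its x axis.
- board: The same round wooden board, fixed; origin: centre of its underside on the work surface.
- rest: White spatula rest, fixed. Origin: centre of its underside on the work surface; x as the blade points. Base 170 x 40 mm, 8 mm thick; two saddles (12 mm along x, 46 mm in y) at x = -65 and 50 mm bear the handle's underside at 26 mm height; cheeks up to 38 mm leave 30 mm for the handle. Between the saddles fingers have room down to the base. The spatula's origin lies 33 mm above this origin, same x.
- rest_tip (a point): Where spatula_tip lies when the spatula is in its rest.
- rest_end (a point): Where spatula_end lies when the spatula is in its rest.
- canister_a: Bystander: dark steel storage canister, 80 mm across, 110 mm high, loose; origin at the centre of its foot, z up.
- canister_b: Bystander: a second canister, the same.
- mug: Bystander: white mug, 80 mm across, 90 mm high, handle to its +y, loose; origin at the centre of its foot, z up.
- mill: Bystander: dark wooden pepper mill, 56 mm across, 145 mm high, loose; origin at the centre of its foot, z up.
Things that resemble listed ones, but are neither listed nor needed, are in the scene too. What is meant by the spatula is not green, and is the smaller of those in its own colour.

How it is judged:
By the outcome, as a careful person would: the job done as asked, in the order asked, and still so for the second after the job is handed in, with the robot touching nothing.
It also fails if it takes over 72 s, if anything falls off the work surface, if the arm or the gripper's body presses on something with over 40 N, if the wrist force passes 120 N, or if a joint passes its speed limit or range.

## Working session

There is one attempt and no reset: what is moved stays moved. The work goes in short steps, Python scripts to look and compute and a tool call to move; the robot and the scene stay as the last step left them, time stands still between calls to the robot, and variables do not carry over. Pictures are saved under pics/ and viewed, about 8 in all and at most 12, crops included, and the job is handed in when it is done.

Besides the shell and the picture viewer there is one more tool, called as a command line: name --argument value ..., lists and objects as JSON in quotes. servo_tool: Moves the arm, as the interface text tells. Its arguments: {"type":"object","properties":{"increments":{"type":"array","items":{"type":"array","items":{"type":"array","items":{"type":"number"}}}},"grip":{"type":"number"}},"required":["increments"]}

```bash
mkdir -p pics
cat > h.py <<'E'
import numpy as np, cv2
from plant import robot, viewer, order
from scipy.spatial.transform import Rotation as R
def cal(n):
    c=viewer.get_calibration(n);K=np.array([[c['fx'],0,c['cx']],[0,c['fy'],c['cy']],[0,0,1.]])
    return K,np.array(c['dist'],float),R.from_rotvec(np.ravel(c['rvec'])).as_matrix(),np.ravel(c['tvec'])
def ray(C,uv):
    K,d,Rm,t=C;p=cv2.undistortPoints(np.array(uv,float).reshape(-1,1,2),K,d).reshape(-1,2)
    return -Rm.T@t,np.c_[p,np.ones(len(p))]@Rm
def onz(C,uv,z):
    o,D=ray(C,uv);return o+D*((z-o[2])/D[:,2])[:,None]
def dep(C,uv,dp):
    o,D=ray(C,uv);uv=np.array(uv,int).reshape(-1,2);return o+D*dp[uv[:,1],uv[:,0]][:,None]
def proj(C,P):
    K,d,Rm,t=C;return cv2.projectPoints(np.array(P,float).reshape(-1,3),cv2.Rodrigues(Rm)[0],t,K,d)[0].reshape(-1,2)
def grab(n,f):
    C=cal(n);a,dp=viewer.grab_frame(n);cv2.imwrite('pics/'+f+'.png',a[...,::-1]);np.save('pics/'+f+'.npy',dp);np.save('pics/'+f+'_c.npy',np.array(C,dtype=object),allow_pickle=True);return C,a,dp
def load(f):
    return np.load('pics/'+f+'_c.npy',allow_pickle=True),cv2.imread('pics/'+f+'.png')[...,::-1],np.load('pics/'+f+'.npy')
E
python3 - <<'E'
from h import *
s=robot.sense();print({k:np.round(v,3) for k,v in s.items()},robot.grip_depth)
for n in('top','side'):
    C,a,d=grab(n,n+'0');print(n,-C[2].T@C[3],C[2][2],C[0][0,0])
E
```

```text
{'time': np.float64(0.0), 'joint_pos': array([ 1.184,  0.126, -0.041,  1.405,  0.   ,  1.571]), 'dq': array([-0.   ,  0.001,  0.   , -0.001, -0.   ,  0.002]), 'effort': array([ 0.0000e+00, -4.3592e+01,  3.5292e+01,  1.7000e-02,  0.0000e+00,
       -0.0000e+00]), 'position': array([0.198, 0.486, 0.231]), 'tcp_rot': array([-1.369, -0.919,  0.921]), 'ft_force': array([-0.18 , -0.102, -0.159]), 'ft_torque': array([-0.015,  0.028, -0.05 ]), 'opening': np.float64(1.001)} 0.0187
top [ 0.35567238 -0.01695065  1.42375379] [ 1.45580935e-01  5.30302654e-04 -9.89346203e-01] 420.5458148992467
side [ 0.38033052 -0.93261114  0.89257217] [ 0.12776092  0.76057995 -0.63654951] 430.8679250588237
```

View pics/top0.png

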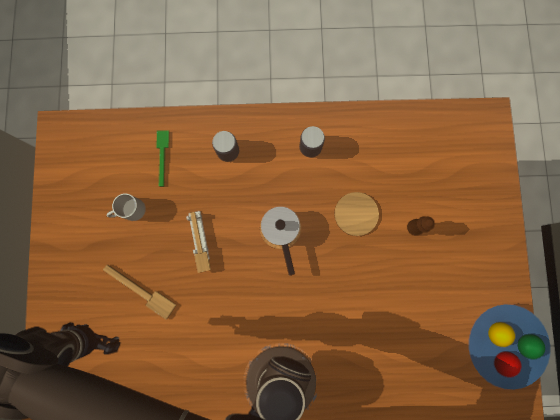

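View pics/side0.png

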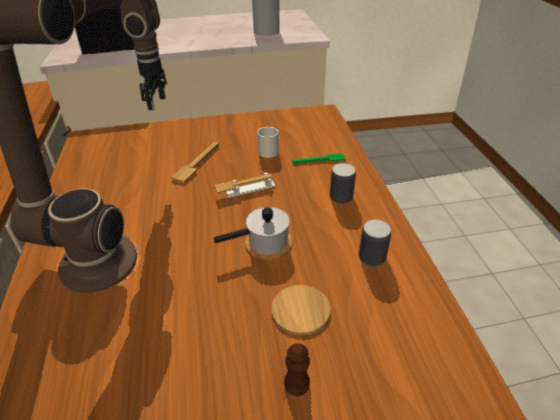

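Run:
```python
from h import *
s=robot.sense();print(R.from_rotvec(s['tcp_rot']).as_matrix().round(3))
C,a,d=load('top0');S=load('side0')
hsv=cv2.cvtColor(np.ascontiguousarray(a),cv2.COLOR_RGB2HSV)
# world height map from top depth
uv=np.stack(np.meshgrid(np.arange(560),np.arange(420)),-1).reshape(-1,2)
P=dep(C,uv,d).reshape(420,560,3);np.save('pics/P.npy',P)
H=((P[...,2]>.006)&(P[...,2]<.2)).astype(np.uint8)
n,l,st,_=cv2.connectedComponentsWithStats(H)
for i in range(1,n):
    if st[i,4]<60: continue
    q=P[l==i];print(st[i],q.mean(0).round(3),'zmax',q[:,2].max().round(3),'min',q.min(0).round(3)[:2],'max',q.max(0).round(3)[:2])
cv2.imwrite('pics/crop.png',np.vstack([cv2.resize(a[185:325,90:310,::-1],None,fx=3.4,fy=3.4,interpolation=cv2.INTER_CUBIC)]))
```

```text
[[ 0.377 -0.001 -0.926]
 [ 0.926 -0.001  0.377]
 [-0.001 -1.    -0.   ]]
[298 126  27  32 624] [ 0.774 -0.123  0.093] zmax 0.122 min [ 0.744 -0.164] max [ 0.852 -0.083]
[156 129  14  59 387] [0.78  0.39  0.013] zmax 0.023 min [0.654 0.367] max [0.862 0.414]
[211 131  28  33 638] [0.767 0.16  0.092] zmax 0.119 min [0.732 0.124] max [0.848 0.221]
[ 334  192   45   44 1505] [ 0.541 -0.272  0.013] zmax 0.023 min [ 0.468 -0.346] max [ 0.617 -0.195]
[107 194  39  28 642] [0.578 0.494 0.051] zmax 0.096 min [0.538 0.447] max [0.618 0.561]
[ 260  207   41   69 1510] [ 0.483 -0.015  0.08 ] zmax 0.13 min [ 0.342 -0.08 ] max [0.564 0.056]
[186 211  25  64 740] [0.458 0.259 0.031] zmax 0.052 min [0.354 0.223] max [0.566 0.307]
[407 216  29  20 396] [ 0.487 -0.461  0.09 ] zmax 0.15 min [ 0.463 -0.54 ] max [ 0.517 -0.443]
[102 265  75  54 821] [0.293 0.44  0.017] zmax 0.028 min [0.213 0.339] max [0.392 0.59 ]
[ 468  304   82   86 5412] [ 0.103 -0.713  0.081] zmax 0.127 min [-0.046 -0.851] max [ 0.231 -0.589]
[ 246  346   71   71 2130] [0.049 0.004 0.076] zmax 0.2 min [-0.081 -0.115] max [0.115 0.112]
```

View pics/crop.png

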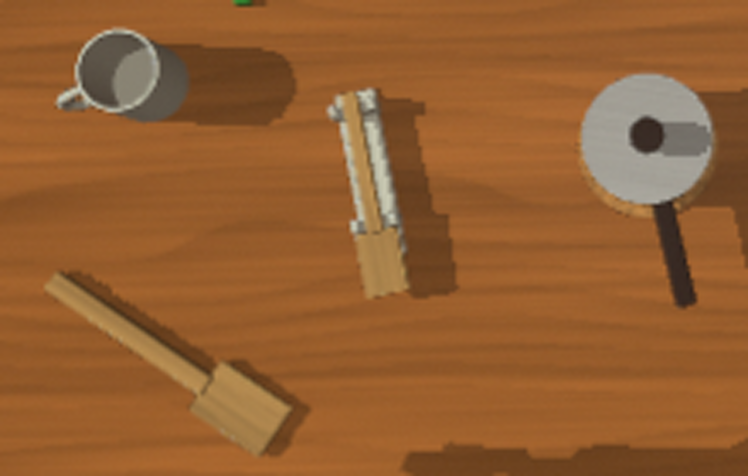

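Run:
```python
from h import *
C,a,d=load('top0');P=np.load('pics/P.npy')
hsv=cv2.cvtColor(np.ascontiguousarray(a),cv2.COLOR_RGB2HSV).astype(int)
def sub(x0,y0,x1,y1):
    m=np.zeros((420,560),bool);m[y0:y1,x0:x1]=1;return m
print('table z',np.median(P[330:340,100:140,2]))
def circ(m,z,name):
    c=max(cv2.findContours(m.astype(np.uint8),cv2.RETR_EXTERNAL,cv2.CHAIN_APPROX_NONE)[0],key=cv2.contourArea)
    c=cv2.convexHull(c).reshape(-1,2);Q=onz(C,c,z)[:,:2]
    (x,y),r=cv2.minEnclosingCircle((Q*1000).astype(np.float32));A=np.c_[2*Q,np.ones(len(Q))];s=np.linalg.lstsq(A,(Q**2).sum(1),rcond=None)[0]
    print(name,'enc',x,y,r,'fit',s[:2].round(4),np.sqrt(s[2]+s[:2]@s[:2]).round(4))
circ(sub(255,200,305,250)&(hsv[...,1]<60),.087,'lid r62')
circ(sub(320,180,395,250)&(P[...,2]>.0065),.012,'board r75')
k=sub(268,215,292,237)&(hsv[...,2]<60);circ(k,.112,'knob r16')
h=sub(275,240,305,285)&(hsv[...,2]<70);ys,xs=np.nonzero(h);Q=onz(C,np.c_[xs,ys],.075)[:,:2];print('handle',Q.mean(0),Q.min(0),Q.max(0))
# spatula
m=sub(185,205,215,277)&(hsv[...,1]>70)&(P[...,2]>.022);ys,xs=np.nonzero(m)
c=np.c_[xs,ys];
r=cv2.minAreaRect(c[ys>250].astype(np.int32));b=cv2.boxPoints(r);print('blade',onz(C,b,.037).round(4))
for y in range(205,276,5):
    x=xs[ys==y]
    if len(x):print(y,x.min(),x.max(),onz(C,[[x.mean(),y]],.04 if y<252 else .037).round(4)[0],P[y,int(x.mean()),2].round(3))
```

```text
table z 0.0008748643103348996
lid r62 enc 500.61077880859375 -12.557469367980957 61.35446548461914 fit [ 0.501  -0.0122] 0.0607
board r75 enc 539.327392578125 -269.74609375 78.54287719726562 fit [ 0.5414 -0.2707] 0.0756
knob r16 enc 502.0349426269531 -13.284427642822266 13.518453598022461 fit [ 0.5021 -0.0131] 0.0133
handle [ 0.39426858 -0.03497436] [ 0.34611489 -0.04996867] [ 0.44161047 -0.01720622]
blade [[0.4295 0.2764 0.037 ]
 [0.4277 0.2103 0.037 ]
 [0.3593 0.2107 0.037 ]
 [0.361  0.2763 0.037 ]]
215 191 195 [0.5488 0.2759 0.04  ] 0.037
220 188 196 [0.5321 0.2768 0.04  ] 0.04
225 192 197 [0.5152 0.2709 0.04  ] 0.045
230 193 198 [0.4985 0.2675 0.04  ] 0.037
235 194 199 [0.4818 0.2642 0.04  ] 0.041
240 195 200 [0.4652 0.2609 0.04  ] 0.039
245 196 201 [0.4486 0.2576 0.04  ] 0.034
250 197 202 [0.4321 0.2543 0.04  ] 0.042
255 194 207 [0.4158 0.2516 0.037 ] 0.043
260 195 208 [0.3993 0.2483 0.037 ] 0.033
265 196 208 [0.383  0.2467 0.037 ] 0.037
270 197 208 [0.3667 0.2451 0.037 ] 0.044
```

The listed spatula candidates are the green one (163,158), the long tan one (140,292) and the tan one in the white rest (200,240). The last is not green and is the smaller of the two tan ones, so it is the one meant; the crop confirms it. Now I go over the lid.

servo_tool --increments '[[[0, 0, 0, -0.1166], [0, 0, 0, -0.1166], [0, 0, 0, -0.1166], [0, 0, 0, -0.1166], [0, 0, 0, -0.1166]]]'

```text
time: 0.52
position: [0.1979, 0.486, 0.2308]
tcp_rot: [-1.107, -1.356, 1.357]
ft_force: [-0.3, 0.2, -0.3]
opening: 0.999
```

servo_tool --increments '[[[-36.5, 0, -13.3, 0], [-36.5, 0, -13.3, 0], [-36.5, 0, -13.3, 0], [-36.5, 0, -13.3, 0], [-36.5, 0, -13.3, 0]]]'

```text
time: 0.93
position: [0.2991, 0.3185, 0.2309]
tcp_rot: [-1.11, -1.352, 1.353]
ft_force: [0.6, -0.3, -0.1]
opening: 0.999
```

servo_tool --increments '[[[-36.5, 0, -13.3, 0], [-36.5, 0, -13.3, 0], [-36.5, 0, -13.3, 0], [-36.5, 0, -13.3, 0], [-36.5, 0, -13.3, 0]]]'

```text
time: 1.35
position: [0.4, 0.1522, 0.2312]
tcp_rot: [-1.11, -1.352, 1.352]
ft_force: [0.6, 0.8, 0.9]
opening: 0.999
```

servo_tool --increments '[[[-36.5, 0, -13.3, 0], [-36.5, 0, -13.3, 0], [-36.5, 0, -13.3, 0], [-36.5, 0, -13.3, 0], [-36.5, 0, -13.3, 0]]]'

```text
time: 1.77
position: [0.5008, -0.0139, 0.231]
tcp_rot: [-1.11, -1.352, 1.352]
ft_force: [1.4, 0.8, -0.5]
opening: 1.006
```

servo_tool --increments '[[[0, 0, 0, 0], [0, 0, 0, 0]]]'

```text
time: 1.93
position: [0.5008, -0.0136, 0.2303]
tcp_rot: [-1.11, -1.348, 1.35]
ft_force: [0.1, 0.4, -0.0]
opening: 0.997
```

```bash
cat >> h.py <<'E'
def delta(T):
    s=robot.sense();M=R.from_rotvec(s['tcp_rot']).as_matrix();return (M.T@(np.array(T)-s['position'])*1000).round(1)
def st():
    s=robot.sense();M=R.from_rotvec(s['tcp_rot']).as_matrix();print('t',round(s['time'],2),'p',s['position'].round(4),'x',M[:,0].round(3),'y',M[:,1].round(3),'F',s['ft_force'].round(2),'T',s['ft_torque'].round(2),'open',round(s['opening'],3),'q',s['joint_pos'].round(2));return s,M
E
python3 - <<'E'
from h import *
st();C,a,d=grab('wrist','w1');print(delta([.501,-.0125,.2]),'cam',-C[2].T@C[3],C[2][2])
print('proj lid/knob',proj(C,[[.501,-.0125,.087],[.501,-.0125,.125]]))
E
```

```text
t 1.93 p [ 0.5008 -0.0136  0.2303] x [-0.191  0.982  0.001] y [-0.002  0.    -1.   ] F [ 0.12  0.36 -0.05] T [-0.    0.01 -0.02] open 0.997 q [-0.03  0.08 -0.09  1.4   0.   -0.22]
[-0.2 30.6 -0.8] cam [ 0.42692415 -0.0277609   0.37259419] [ 0.28955542  0.05766264 -0.95542277]
proj lid/knob [[276.9468409  190.54426055]
 [277.09669348 204.40200233]]
```

View pics/w1.png

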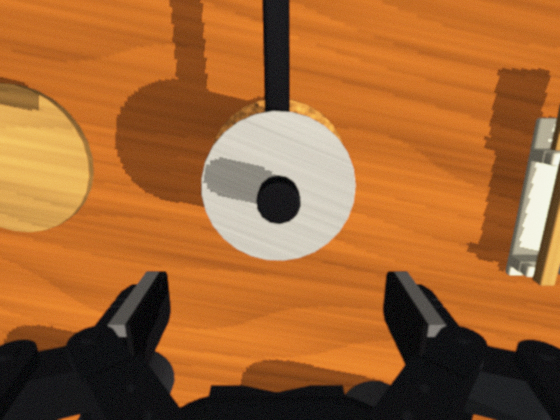

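servo_tool --increments '[[[1.5, 32, 1.5, 0], [0, 32, 0, 0], [0, 32, 0, 0], [0, 28, 0, 0], [0, 14, 0, 0]]]'

```text
time: 2.4
position: [0.4959, -0.0092, 0.0899]
tcp_rot: [-1.105, -1.351, 1.355]
ft_force: [-0.8, 0.2, -0.3]
opening: 1.001
```

servo_tool --increments '[[[0, 0, 0, 0], [0, 0, 0, 0], [0, 0, 0, 0], [0, 0, 0, 0], [0, 0, 0, 0]]]' --grip 255

```text
time: 2.82
position: [0.4999, -0.0106, 0.0953]
tcp_rot: [-1.113, -1.355, 1.352]
ft_force: [-0.2, 0.9, 3.8]
opening: 0.359
```

servo_tool --increments '[[[0, 0, 0, 0], [0, 0, 0, 0], [0, 0, 0, 0], [0, 0, 0, 0]]]'

```text
time: 3.15
position: [0.4999, -0.0107, 0.0953]
tcp_rot: [-1.113, -1.355, 1.351]
ft_force: [-0.4, 0.6, 6.5]
opening: 0.355
```

```bash
python3 -c "
from h import *
st()"
```

```text
t 3.15 p [ 0.4999 -0.0107  0.0953] x [-0.195  0.981 -0.001] y [ 0.004  0.    -1.   ] F [-0.42  0.61  6.52] T [0.05 0.21 0.06] open 0.355 q [-0.02  0.11 -0.36  1.1   0.   -0.22]
```

servo_tool --increments '[[[0, -4, 0, 0], [0, -8, 0, 0], [0, -12, 0, 0], [0, -15, 0, 0], [0, -20, 0, 0]]]'

```text
time: 3.57
position: [0.4978, -0.0107, 0.1524]
tcp_rot: [-1.108, -1.351, 1.353]
ft_force: [0.4, 0.3, -3.4]
opening: 0.356
```

servo_tool --increments '[[[0, -20, 0, 0], [0, -15, 0, 0], [0, -10, 0, 0], [0, 0, 0, 0], [0, 0, 0, 0]]]'

```text
time: 3.98
position: [0.4989, -0.0107, 0.1975]
tcp_rot: [-1.11, -1.353, 1.352]
ft_force: [0.0, 0.2, -1.7]
opening: 0.352
```

Run:
```python
from h import *
st();C,a,d=grab('side','s1');grab('wrist','w2');W=cv2.imread('pics/w2.png')
T=[.5405,-.2705];s=robot.sense()
print('to board',delta([*T,s['position'][2]]))
cv2.imwrite('pics/s1b.png',np.hstack([cv2.resize(a[150:330,180:380,::-1],(400,360)),cv2.resize(W,(400,360))]))
```

```text
t 3.98 p [ 0.4989 -0.0107  0.1975] x [-0.195  0.981 -0.   ] y [ 0.001  0.    -1.   ] F [ 0.05  0.16 -1.68] T [0.02 0.06 0.  ] open 0.352 q [-0.02  0.08 -0.17  1.33  0.   -0.22]
to board [-2.631e+02 -1.000e-01  9.100e+00]
```

View pics/s1b.png

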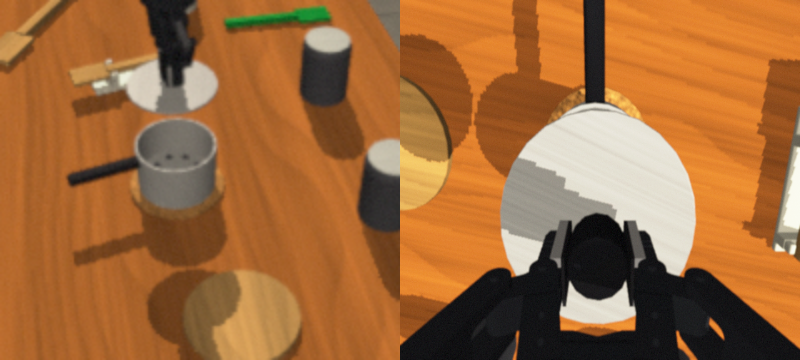

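servo_tool --increments '[[[-20, 0, 1.3, 0], [-38, 0, 1.3, 0], [-38, 0, 1.3, 0], [-38, 0, 1.3, 0], [-38, 0, 1.3, 0]]]'

```text
time: 4.5
position: [0.5253, -0.182, 0.196]
tcp_rot: [-1.108, -1.352, 1.353]
ft_force: [1.0, 0.2, -1.5]
opening: 0.357
```

servo_tool --increments '[[[-38, 0, 1.3, 0], [-33, 0, 1.3, 0], [-20, 0, 0, 0], [0, 0, 0, 0], [0, 0, 0, 0]]]'

```text
time: 4.92
position: [0.5403, -0.2712, 0.1953]
tcp_rot: [-1.108, -1.35, 1.35]
ft_force: [-0.0, 1.2, -3.5]
opening: 0.355
```

Run:
```python
from h import *
s,M=st()
C,a,d=grab('wrist','w3');
hsv=cv2.cvtColor(np.ascontiguousarray(a),cv2.COLOR_RGB2HSV).astype(int)
m=(hsv[...,1]<60)&(hsv[...,2]>100);m[300:]=0
n,l,stt,_=cv2.connectedComponentsWithStats(m.astype(np.uint8));i=1+stt[1:,4].argmax();m=l==i
ys,xs=np.nonzero(m);Q=dep(C,np.c_[xs,ys],d);A=np.c_[Q[:,:2]-Q[:,:2].mean(0),np.ones(len(Q))];
c=np.linalg.lstsq(A,Q[:,2],rcond=None)[0];print('lid plane',c,stt[i],Q.mean(0))
# circle fit on top part of contour
ct=max(cv2.findContours(m.astype(np.uint8),cv2.RETR_EXTERNAL,cv2.CHAIN_APPROX_NONE)[0],key=len).reshape(-1,2)
ct=cv2.convexHull(ct).reshape(-1,2)
ct=ct[ct[:,1]<290];Q=onz(C,ct,c[2])[:,:2];A=np.c_[2*Q,np.ones(len(Q))];f=np.linalg.lstsq(A,(Q**2).sum(1),rcond=None)[0];print('lid c',f[:2],np.sqrt(f[2]+f[:2]@f[:2]),'tcp',s['position'])
C,a,d=grab('top','t3');
# pan interior from top depth
uv=np.stack(np.meshgrid(np.arange(262,300),np.arange(206,248)),-1).reshape(-1,2);Q=dep(C,uv,d)
r=np.hypot(Q[:,0]-.5,Q[:,1]+.012);q=Q[(r<.035)];print('plate z',np.percentile(q[:,2],[5,25,50,75,95]).round(4),len(q))
q=Q[(Q[:,2]>.065)&(Q[:,2]<.1)];print('rim',q.mean(0),np.median(q[:,2]))
uv=np.array([[340+i,200+j] for i in range(5) for j in range(20)]);print('board z',np.median(dep(C,uv,d)[:,2]))
C,a,d=grab('side','s3');hsv=cv2.cvtColor(np.ascontiguousarray(a),cv2.COLOR_RGB2HSV).astype(int)
uv=np.stack(np.meshgrid(np.arange(245,292),np.arange(208,250)),-1).reshape(-1,2);Q=dep(C,uv,d);r=np.hypot(Q[:,0]-.5,Q[:,1]+.012);q=Q[r<.04];print('side inner z',np.percentile(q[:,2],[1,5,25,50,75]).round(4),len(q))
```

```text
t 4.92 p [ 0.5403 -0.2712  0.1953] x [-0.193  0.981  0.002] y [-0.003  0.002 -1.   ] F [-0.    1.22 -3.46] T [ 0.06 -0.04  0.02] open 0.355 q [-0.47  0.28  0.08  1.37  0.   -0.66]
lid plane [-0.08311531 -0.01141839  0.1873189 ] [  141   128   273   172 32904] [ 0.51630234 -0.27522984  0.1873189 ]
lid c [ 0.53995617 -0.2705719 ] 0.06095695654064026 tcp [ 0.54034    -0.27121891  0.19534762]
plate z [0.0276 0.0303 0.0322 0.0339 0.0369] 345
rim [ 0.49833388 -0.01214369  0.08008397] 0.08161596569548779
board z 0.012644436853827767
side inner z [0.0301 0.0311 0.0323 0.0334 0.0345] 161
```

servo_tool --increments '[[[0, 15, 0, 0], [0, 35, 0, 0], [0, 40, 0, 0], [0, 35, 0, 0], [0, 18, 0, 0]]]'

```text
time: 5.48
position: [0.5387, -0.2678, 0.05]
tcp_rot: [-1.103, -1.352, 1.354]
ft_force: [0.1, 0.9, -3.0]
opening: 0.359
```

servo_tool --increments '[[[0, 5, 0, 0], [0, 4, 0, 0], [0, 3, 0, 0], [0, 2, 0, 0], [0, 0, 0, 0]]]'

```text
time: 5.9
position: [0.5419, -0.2707, 0.0416]
tcp_rot: [-1.112, -1.353, 1.353]
ft_force: [-0.7, 1.0, -1.4]
opening: 0.355
```

```bash
python3 -c "
from h import *
st()"
```

```text
t 5.9 p [ 0.5419 -0.2707  0.0416] x [-0.195  0.981 -0.001] y [ 0.002 -0.001 -1.   ] F [-0.67  1.04 -1.38] T [-0.05  0.   -0.06] open 0.355 q [-0.46  0.34 -0.19  1.04  0.   -0.66]
```

servo_tool --increments '[[[0, 2, 0, 0], [0, 2, 0, 0], [0, 1, 0, 0], [0, 1, 0, 0], [0, 0, 0, 0]]]'

```text
time: 6.32
position: [0.5409, -0.2705, 0.0341]
tcp_rot: [-1.11, -1.352, 1.352]
ft_force: [-0.4, -0.4, -2.5]
opening: 0.353
```

servo_tool --increments '[[[0, 1, 0, 0], [0, 1, 0, 0], [0, 0, 0, 0]]]'

```text
time: 6.57
position: [0.5409, -0.2704, 0.032]
tcp_rot: [-1.11, -1.352, 1.352]
ft_force: [0.1, -0.4, -1.9]
opening: 0.356
```

servo_tool --increments '[[[0, 1, 0, 0], [0, 1, 0, 0], [0, 0, 0, 0]]]'

```text
time: 6.82
position: [0.5411, -0.2705, 0.0304]
tcp_rot: [-1.11, -1.352, 1.352]
ft_force: [-0.2, -0.3, -1.4]
opening: 0.354
```

servo_tool --increments '[[[0, 1, 0, 0], [0, 1, 0, 0], [0, 0, 0, 0]]]'

```text
time: 7.07
position: [0.5411, -0.2705, 0.0303]
tcp_rot: [-1.111, -1.353, 1.352]
ft_force: [-5.2, 2.4, 10.9]
opening: 0.36
```

servo_tool --increments '[[[0, 1, 0, 0], [0, 0, 0, 0], [0, 0, 0, 0]]]'

```text
time: 7.32
position: [0.5411, -0.2705, 0.0303]
tcp_rot: [-1.112, -1.353, 1.352]
ft_force: [-6.6, 3.6, 17.5]
opening: 0.358
```

```bash
python3 -c "
from h import *
st();C,a,d=grab('side','s4')
cv2.imwrite('pics/s4b.png',cv2.resize(a[230:400,200:400,::-1],(600,510)))"
```

```text
t 7.32 p [ 0.5411 -0.2705  0.0303] x [-0.195  0.981 -0.001] y [ 0.002 -0.001 -1.   ] F [-6.64  3.58 17.49] T [ 0.73  1.48 -0.  ] open 0.358 q [-0.46  0.34 -0.21  1.01  0.   -0.66]
```

servo_tool --increments '[[[0, -2, 0, 0], [0, -0.6, 0, 0], [0, 0, 0, 0]]]'

```text
time: 7.62
position: [0.5412, -0.2706, 0.0303]
tcp_rot: [-1.111, -1.353, 1.352]
ft_force: [-0.9, 1.4, 4.8]
opening: 0.357
```

servo_tool --increments '[[[0, 0, 0, 0], [0, 0, 0, 0], [0, 0, 0, 0], [0, 0, 0, 0]]]' --grip 0

```text
time: 7.95
position: [0.541, -0.2705, 0.0296]
tcp_rot: [-1.11, -1.352, 1.352]
ft_force: [-0.5, 0.0, -0.1]
opening: 0.902
```

servo_tool --increments '[[[0, -5, 0, 0], [0, -15, 0, 0], [0, -35, 0, 0], [0, -40, 0, 0], [0, -35, 0, 0]]]'

```text
time: 8.37
position: [0.5407, -0.2703, 0.162]
tcp_rot: [-1.11, -1.352, 1.352]
ft_force: [1.3, 0.1, -0.3]
opening: 1.001
```

servo_tool --increments '[[[0, -25, 0, 0], [38, 0, 8, 0], [38, 0, 8, 0], [38, 0, 8, 0], [38, 0, 8, 0]]]'

```text
time: 8.78
position: [0.4792, -0.1265, 0.1853]
tcp_rot: [-1.111, -1.352, 1.351]
ft_force: [1.6, 0.8, 0.3]
opening: 1.003
```

servo_tool --increments '[[[38, 0, 8, 0], [38, 0, 8, 0], [38, 0, 8, 0], [38, 0, 8, 0], [38, 0, 8, 0]]]'

```text
time: 9.2
position: [0.4027, 0.0523, 0.1854]
tcp_rot: [-1.111, -1.353, 1.351]
ft_force: [0.3, 0.6, 0.6]
opening: 0.999
```

servo_tool --increments '[[[38, 0, 4, 0], [38, 0, 4, 0], [38, 0, 0, 0], [30, 0, 0, 0], [0, 0, 0, 0]]]'

```text
time: 9.62
position: [0.3668, 0.1948, 0.1854]
tcp_rot: [-1.106, -1.358, 1.355]
ft_force: [0.4, -0.4, -0.3]
opening: 1.002
```

Run:
```python
from h import *
s,M=st();C,a,d=grab('wrist','w5')
S=grab('top','t5');Cs,b,ds=S
hsv=cv2.cvtColor(np.ascontiguousarray(b),cv2.COLOR_RGB2HSV)
m=np.zeros((420,560),np.uint8);m[185:250,325:395]=(hsv[185:250,325:395,1]<60)
c=max(cv2.findContours(m,0,1)[0],key=cv2.contourArea).reshape(-1,2);Q=onz(Cs,c,.022)[:,:2];print('lid',Q.min(0),Q.max(0),(Q.min(0)+Q.max(0))/2)
print(delta([.477,.264,.2]), proj(C,[[.359,.2415,.037],[.477,.264,.04],[.555,.28,.04]]))
cv2.imwrite('pics/w5b.png',np.hstack([cv2.resize(a[...,::-1],(480,360)),cv2.resize(b[180:270,255:400,::-1],(320,360))]))
```

```text
t 9.62 p [0.3668 0.1948 0.1854] x [-0.201  0.98   0.002] y [ 0.001  0.002 -1.   ] F [ 0.42 -0.41 -0.26] T [-0.01 -0.02 -0.04] open 1.002 q [ 0.49 -0.08 -0.35  1.3   0.    0.28]
lid [ 0.48145709 -0.33026551] [ 0.60086915 -0.2111684 ] [ 0.54116312 -0.27071696]
[  49.3  -14.8 -121.8] [[333.3975444  189.91461001]
 [325.93712631 319.10438167]
 [322.60786934 389.67279573]]
```

View pics/w5b.png

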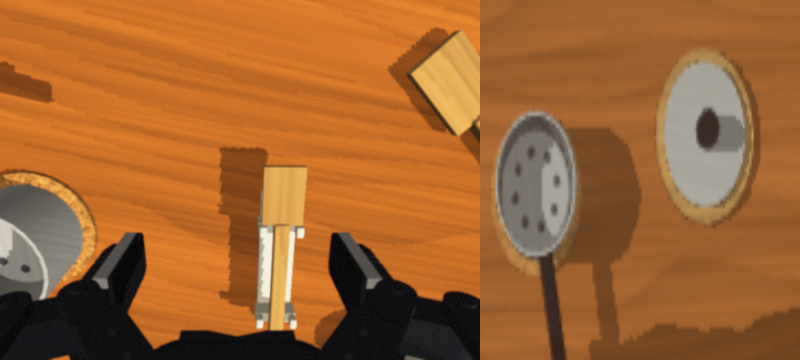

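servo_tool --increments '[[[9, 0, -32, 0], [9, 0, -32, 0], [9, 0, -32, 0], [9, 0, -32, 0], [10, 0, -30, 0]]]'

```text
time: 10.13
position: [0.516, 0.2654, 0.185]
tcp_rot: [-1.112, -1.351, 1.35]
ft_force: [0.4, 0.1, 0.6]
opening: 0.999
```

servo_tool --increments '[[[0, 30, 0, 0], [0, 30, 0, 0], [0, 10, 0, 0], [0, 0, 0, 0], [0, 0, 0, 0]]]'

```text
time: 10.55
position: [0.5137, 0.2654, 0.1153]
tcp_rot: [-1.11, -1.35, 1.352]
ft_force: [-0.8, -1.0, 0.6]
opening: 1.0
```

Run:
```python
from h import *
s,M=st();C,a,d=grab('wrist','w6')
u=np.array([-.981,-.195,0]);o=np.array([.479,.2645,.04])
pts=np.array([o+120e-3*u-[0,0,.003],o+58e-3*u,o,o-35e-3*u,o-80e-3*u]);pp=proj(C,pts);print(pp.round(0))
print(delta([.513,.271,.014]))
b=a[...,::-1].copy()
for p in pp: cv2.circle(b,tuple(int(v) for v in p),3,(255,0,0),-1)
cv2.imwrite('pics/w6b.png',b)
```

```text
t 10.55 p [0.5137 0.2654 0.1153] x [-0.194  0.981 -0.   ] y [-0.001 -0.001 -1.   ] F [-0.76 -1.02  0.57] T [-0.    0.02  0.08] open 1.0 q [ 0.48  0.25 -0.14  1.18 -0.    0.28]
[[287. -70.]
 [286.  59.]
 [285. 163.]
 [285. 219.]
 [285. 283.]]
[  5.2 102.5   0.5]
```

View pics/w6b.png

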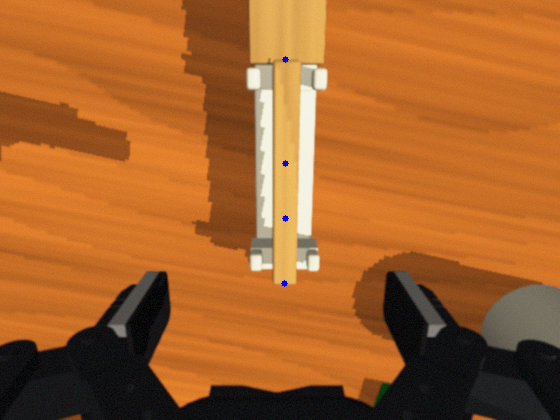

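servo_tool --increments '[[[5, 30, 0.5, 0], [0, 30, 0, 0], [0, 25, 0, 0], [0, 12, 0, 0], [0, 5, 0, 0]]]'

```text
time: 11.02
position: [0.5121, 0.271, 0.0127]
tcp_rot: [-1.11, -1.352, 1.352]
ft_force: [-0.4, 0.2, 0.3]
opening: 1.001
```

servo_tool --increments '[[[0, 0, 0, 0], [0, 0, 0, 0]]]'

```text
time: 11.18
position: [0.5134, 0.2719, 0.0149]
tcp_rot: [-1.111, -1.355, 1.35]
ft_force: [0.2, -0.4, -0.1]
opening: 0.997
```

servo_tool --increments '[[[0, 0, 0, 0], [0, 0, 0, 0], [0, 0, 0, 0], [0, 0, 0, 0], [0, 0, 0, 0]]]' --grip 255

```text
time: 11.6
position: [0.5126, 0.2714, 0.0133]
tcp_rot: [-1.11, -1.353, 1.352]
ft_force: [-0.5, 0.0, -0.1]
opening: 0.301
```

servo_tool --increments '[[[0, 0, 0, 0], [0, 0, 0, 0], [0, 0, 0, 0], [0, 0, 0, 0], [0, 0, 0, 0]]]'

```text
time: 12.02
position: [0.5126, 0.2714, 0.0132]
tcp_rot: [-1.11, -1.353, 1.352]
ft_force: [-0.5, -0.5, 4.6]
opening: 0.175
```

```bash
python3 -c "
from h import *
st()"
```

```text
t 12.02 p [0.5126 0.2714 0.0132] x [-0.195  0.981  0.   ] y [ 0.001  0.    -1.   ] F [-0.46 -0.5   4.62] T [-0.03  0.14  0.02] open 0.175 q [ 0.49  0.31 -0.29  0.96 -0.    0.29]
```

servo_tool --increments '[[[0, -6, 0, 0], [0, -14, 0, 0], [0, -22, 0, 0], [0, -22, 0, 0], [0, -16, 0, 0]]]'

```text
time: 12.43
position: [0.5124, 0.2714, 0.0944]
tcp_rot: [-1.11, -1.353, 1.352]
ft_force: [0.5, -0.0, -0.8]
opening: 0.173
```

servo_tool --increments '[[[-25, 0, 8, 0], [-30, 0, 8, 0], [-30, 0, 8, 0], [-30, 0, 8, 0], [-20, 0, 8, 0]]]'

```text
time: 12.85
position: [0.4989, 0.129, 0.0928]
tcp_rot: [-1.11, -1.351, 1.353]
ft_force: [0.2, 0.0, -0.8]
opening: 0.175
```

servo_tool --increments '[[[0, 0, 0, 0], [0, 0, 0, 0]]]' --grip 212

```text
time: 13.02
position: [0.4992, 0.1302, 0.093]
tcp_rot: [-1.111, -1.351, 1.351]
ft_force: [0.5, -0.5, -1.0]
opening: 0.172
```

```bash
cat >> h.py <<'E'
def tilt(f):
    s,M=st();C,a,d=grab('wrist',f)
    hsv=cv2.cvtColor(np.ascontiguousarray(a),cv2.COLOR_RGB2HSV).astype(int)
    uv=np.stack(np.meshgrid(np.arange(0,560),np.arange(0,420)),-1).reshape(-1,2);P=dep(C,uv,d)
    q=(P-s['position'])@M   # tool coords
    m=(np.abs(q[:,0])<.006)&(P[:,2]>.012)&(q[:,2]>.02)&(q[:,2]<.175)&(q[:,1]<.25)
    q=q[m]
    if len(q)<20: print('few',len(q));return
    hh=np.abs(q[:,2])>-1
    e=np.linalg.svd(q[:,1:]-q[:,1:].mean(0),full_matrices=False)[2][0];e*=np.sign(e[1]) or 1
    print('n',len(q),'tilt down deg',np.degrees(np.arctan2(e[0],e[1])).round(1),'far z',q[:,2].max().round(3),'y at far',q[q[:,2].argmax(),1].round(3),'ymax',q[:,1].max().round(3))
E
python3 -c "
from h import *
tilt('p1')"
```

```text
t 13.02 p [0.4992 0.1302 0.093 ] x [-0.193  0.981  0.   ] y [-0.  0. -1.] F [ 0.55 -0.53 -1.05] T [-0.07 -0.07 -0.05] open 0.172 q [ 0.26  0.15 -0.32  1.1   0.    0.06]
n 10894 tilt down deg -80.9 far z 0.101 y at far -0.021 ymax -0.021
```

servo_tool --increments '[[[0, 0, 0, 0], [0, 0, 0, 0], [0, 0, 0, 0]]]' --grip 209

```text
time: 13.32
position: [0.4995, 0.132, 0.0928]
tcp_rot: [-1.109, -1.353, 1.353]
ft_force: [0.2, 0.1, -0.0]
opening: 0.185
```

```bash
sed -i 's/m=(np.abs(q\[:,0\])<.006)/m=(q[:,1]>-.045)\&(np.abs(q[:,0])<.006)/' h.py
python3 -c "
from h import *
tilt('p2')"
```

```text
t 13.32 p [0.4995 0.132  0.0928] x [-0.196  0.981  0.   ] y [-0.  0. -1.] F [ 0.17  0.08 -0.01] T [ 0.03 -0.07  0.05] open 0.185 q [ 0.26  0.15 -0.32  1.1   0.    0.06]
n 9999 tilt down deg 1.4 far z 0.101 y at far -0.022 ymax -0.021
```

servo_tool --increments '[[[0, 0, 0, 0], [0, 0, 0, 0]]]' --grip 208

```text
time: 13.53
position: [0.4994, 0.1315, 0.0928]
tcp_rot: [-1.109, -1.353, 1.353]
ft_force: [0.1, 0.1, -0.6]
opening: 0.187
```

```bash
python3 -c "
from h import *
tilt('p3')"
```

```text
t 13.53 p [0.4994 0.1315 0.0928] x [-0.196  0.981  0.   ] y [-0. -0. -1.] F [ 0.14  0.06 -0.55] T [ 0.02 -0.07 -0.  ] open 0.187 q [ 0.26  0.15 -0.32  1.1   0.    0.06]
n 10005 tilt down deg 1.5 far z 0.101 y at far -0.022 ymax -0.021
```

servo_tool --increments '[[[0, 20, 0, 0], [0, 25, 0, 0], [0, 12, 0, 0], [0, 0, 0, 0]]]'

```text
time: 13.92
position: [0.4973, 0.1306, 0.0331]
tcp_rot: [-1.107, -1.348, 1.355]
ft_force: [-0.7, 0.2, -1.0]
opening: 0.187
```

servo_tool --increments '[[[0, 0, 0, 0], [0, 0, 0, 0]]]' --grip 207

```text
time: 14.08
position: [0.5001, 0.1313, 0.0369]
tcp_rot: [-1.111, -1.353, 1.352]
ft_force: [0.9, -0.5, 0.1]
opening: 0.189
```

```bash
python3 -c "
from h import *
tilt('p4')"
```

```text
t 14.08 p [0.5001 0.1313 0.0369] x [-0.195  0.981  0.   ] y [ 0.001  0.    -1.   ] F [ 0.87 -0.47  0.13] T [-0.03 -0.07 -0.  ] open 0.189 q [ 0.26  0.18 -0.41  0.98 -0.    0.06]
n 4312 tilt down deg 0.0 far z 0.111 y at far 0.025 ymax 0.025
```

```bash
cat >> h.py <<'E'
def prof(f,n='wrist'):
    s,M=st();C,a,d=grab(n,f)
    uv=np.stack(np.meshgrid(np.arange(0,560),np.arange(0,420)),-1).reshape(-1,2);ok=d.reshape(-1)>0;P=dep(C,uv,d)
    q=(P-s['position'])@M
    for z0 in np.arange(-.06,.19,.01):
        for w in(.006,):
            k=ok&(np.abs(q[:,0])<w)&(q[:,2]>=z0)&(q[:,2]<z0+.01)&(q[:,1]>-.08)
            if k.sum()>4: print('z %.3f'%(z0+.005),'n',k.sum(),'y p10/50/90',(np.percentile(q[k,1],[10,50,90])*1000).round(0),end=' | ')
    print()
E
python3 -c "
from h import *
prof('p5');prof('p5s','side')"
```

```text
t 14.13 p [0.5004 0.1314 0.0372] x [-0.195  0.981  0.   ] y [ 0.002  0.001 -1.   ] F [-0.76 -0.51  0.55] T [-0.01 -0.07 -0.07] open 0.188 q [ 0.26  0.18 -0.41  0.98  0.    0.06]
z -0.055 n 56 y p10/50/90 [37. 38. 39.] | z -0.045 n 276 y p10/50/90 [23. 24. 25.] | z -0.035 n 396 y p10/50/90 [23. 24. 25.] | z -0.025 n 408 y p10/50/90 [23. 24. 25.] | z -0.015 n 425 y p10/50/90 [23. 24. 25.] | z -0.005 n 443 y p10/50/90 [23. 24. 24.] | z 0.005 n 917 y p10/50/90 [-77. -73.  24.] | z 0.015 n 1095 y p10/50/90 [-79. -76.  24.] | z 0.025 n 527 y p10/50/90 [23. 24. 25.] | z 0.035 n 549 y p10/50/90 [23. 24. 24.] | z 0.045 n 558 y p10/50/90 [23. 24. 24.] | z 0.055 n 615 y p10/50/90 [23. 24. 24.] | z 0.065 n 627 y p10/50/90 [23. 24. 24.] | z 0.075 n 695 y p10/50/90 [23. 24. 24.] | z 0.085 n 706 y p10/50/90 [23. 24. 24.] | z 0.095 n 701 y p10/50/90 [25. 26. 27.] | z 0.105 n 775 y p10/50/90 [26. 26. 27.] | z 0.115 n 104 y p10/50/90 [26. 27. 27.] | 
t 14.18 p [0.5005 0.1314 0.0373] x [-0.195  0.981  0.   ] y [ 0.002  0.001 -1.   ] F [ 1.13 -0.91 -1.03] T [ 0.01  0.02 -0.05] open 0.188 q [ 0.26  0.18 
[... 295 characters left out ...]
[20. 22. 23.] | z 0.025 n 11 y p10/50/90 [20. 21. 23.] | z 0.035 n 5 y p10/50/90 [20. 22. 23.] | z 0.045 n 10 y p10/50/90 [20. 21. 27.] | z 0.055 n 10 y p10/50/90 [20. 22. 34.] | z 0.065 n 9 y p10/50/90 [19. 22. 26.] | z 0.075 n 11 y p10/50/90 [20. 22. 30.] | z 0.085 n 10 y p10/50/90 [19. 22. 24.] | z 0.095 n 9 y p10/50/90 [22. 24. 26.] | z 0.105 n 5 y p10/50/90 [22. 24. 25.] | z 0.115 n 9 y p10/50/90 [24. 25. 26.] | z 0.125 n 9 y p10/50/90 [21. 24. 27.] | z 0.135 n 7 y p10/50/90 [23. 25. 26.] | z 0.145 n 8 y p10/50/90 [24. 25. 26.] | z 0.155 n 8 y p10/50/90 [30. 35. 36.] | z 0.165 n 7 y p10/50/90 [34. 36. 37.] | z 0.175 n 9 y p10/50/90 [33. 34. 36.] | z 0.185 n 9 y p10/50/90 [34. 35. 38.] |
```

servo_tool --increments '[[[0, 0, -19, 0], [0, 0, -19, 0], [0, 0, 0, 0]]]' --grip 140

```text
time: 14.48
position: [0.5404, 0.1394, 0.0372]
tcp_rot: [-1.113, -1.356, 1.35]
ft_force: [0.2, 0.2, -0.8]
opening: 0.45
```

servo_tool --increments '[[[0, 18, 0, 0], [0, 10, 0, 0], [0, 4, 0, 0], [0, 0, 0, 0], [0, 0, 0, 0]]]'

```text
time: 14.9
position: [0.5363, 0.1385, 0.004]
tcp_rot: [-1.11, -1.352, 1.353]
ft_force: [-0.1, -0.2, 0.5]
opening: 0.451
```

```bash
python3 -c "
from h import *
prof('p6')"
```

```text
t 14.9 p [0.5363 0.1385 0.004 ] x [-0.195  0.981 -0.   ] y [-0.001 -0.    -1.   ] F [-0.05 -0.18  0.46] T [ 0.03  0.02 -0.04] open 0.451 q [ 0.25  0.28 -0.37  0.93  0.    0.06]
z -0.055 n 405 y p10/50/90 [4. 4. 5.] | z -0.045 n 445 y p10/50/90 [4. 4. 5.] | z -0.035 n 466 y p10/50/90 [4. 4. 5.] | z -0.025 n 458 y p10/50/90 [4. 4. 5.] | z -0.015 n 85 y p10/50/90 [-10.  -9.  -8.] | z -0.005 n 624 y p10/50/90 [-10.  -9.  -9.] | z 0.005 n 1166 y p10/50/90 [-76. -10.  -9.] | z 0.015 n 1275 y p10/50/90 [-79. -10.  -9.] | z 0.025 n 757 y p10/50/90 [-10.  -9.  -9.] | z 0.035 n 804 y p10/50/90 [-10.  -9.  -9.] | z 0.045 n 864 y p10/50/90 [-10.  -9.  -9.] | z 0.055 n 911 y p10/50/90 [-10.  -9.  -9.] | z 0.065 n 983 y p10/50/90 [-10.  -9.  -9.] | z 0.075 n 1044 y p10/50/90 [-10.  -9.  -9.] | z 0.085 n 1120 y p10/50/90 [-10.  -9.  -9.] | z 0.095 n 1226 y p10/50/90 [-10.  -9.  -9.] | z 0.105 n 460 y p10/50/90 [-10.  -9.  -9.] |
```

servo_tool --increments '[[[0, 0, 0, 0], [0, 0, 0, 0], [0, 0, 0, 0], [0, 0, 0, 0], [0, 0, 0, 0]]]' --grip 208

```text
time: 15.37
position: [0.5371, 0.1387, 0.0046]
tcp_rot: [-1.111, -1.353, 1.352]
ft_force: [-0.8, -0.7, 6.2]
opening: 0.185
```

servo_tool --increments '[[[0, -2, 0, 0], [0, -4, 0, 0], [0, -6, 0, 0], [0, -4, 0, 0], [0, 0, 0, 0]]]'

```text
time: 15.78
position: [0.5374, 0.1387, 0.0211]
tcp_rot: [-1.111, -1.354, 1.351]
ft_force: [-0.2, 1.0, -0.0]
opening: 0.187
```

```bash
python3 -c "
from h import *
prof('p7')"
```

```text
t 15.78 p [0.5374 0.1387 0.0211] x [-0.195  0.981  0.   ] y [ 0.002  0.    -1.   ] F [-0.22  0.99 -0.04] T [-0.04 -0.05 -0.08] open 0.187 q [ 0.25  0.26 -0.34  0.96 -0.    0.06]
z -0.055 n 346 y p10/50/90 [21. 22. 22.] | z -0.045 n 370 y p10/50/90 [21. 22. 22.] | z -0.035 n 385 y p10/50/90 [21. 22. 22.] | z -0.015 n 25 y p10/50/90 [-9. -9. -9.] | z -0.005 n 653 y p10/50/90 [-10.  -9.  -8.] | z 0.005 n 1185 y p10/50/90 [-77.  -9.  -8.] | z 0.015 n 1305 y p10/50/90 [-79.  -8.  -7.] | z 0.025 n 757 y p10/50/90 [-7. -6. -5.] | z 0.035 n 793 y p10/50/90 [-6. -5. -4.] | z 0.045 n 812 y p10/50/90 [-5. -4. -3.] | z 0.055 n 858 y p10/50/90 [-4. -3. -2.] | z 0.065 n 896 y p10/50/90 [-3. -2. -1.] | z 0.075 n 947 y p10/50/90 [-2. -1. -0.] | z 0.085 n 965 y p10/50/90 [-1. -0.  1.] | z 0.095 n 1010 y p10/50/90 [-0.  1.  2.] | z 0.105 n 644 y p10/50/90 [1. 2. 3.] |
```

servo_tool --increments '[[[0, -6, 0, 0], [0, -8, 0, 0], [0, -10, 0, 0], [0, -8, 0, 0], [0, -6, 0, 0]]]'

```text
time: 16.25
position: [0.5373, 0.1387, 0.0596]
tcp_rot: [-1.111, -1.354, 1.351]
ft_force: [0.1, 0.1, -0.3]
opening: 0.185
```

servo_tool --increments '[[[0, -6, 0, 0], [0, -8, 0, 0], [0, -8, 0, 0], [0, -6, 0, 0], [0, 0, 0, 0]]]'

```text
time: 16.67
position: [0.5375, 0.1388, 0.0876]
tcp_rot: [-1.111, -1.354, 1.351]
ft_force: [0.1, -0.0, 0.5]
opening: 0.188
```

```bash
python3 -c "
from h import *
prof('p8')"
```

```text
t 16.67 p [0.5375 0.1388 0.0876] x [-0.195  0.981  0.   ] y [ 0.002  0.001 -1.   ] F [ 0.07 -0.03  0.52] T [ 0.01 -0.06 -0.  ] open 0.188 q [ 0.25  0.22 -0.25  1.1   0.    0.06]
z -0.005 n 743 y p10/50/90 [-12. -10.  -8.] | z 0.005 n 1298 y p10/50/90 [-76.  -7.  -4.] | z 0.015 n 1346 y p10/50/90 [-79.  -2.   1.] | z 0.025 n 742 y p10/50/90 [2. 5. 7.] | z 0.035 n 721 y p10/50/90 [ 7. 10. 12.] | z 0.045 n 701 y p10/50/90 [13. 15. 17.] | z 0.055 n 694 y p10/50/90 [18. 20. 22.] | z 0.065 n 646 y p10/50/90 [23. 25. 27.] | z 0.075 n 617 y p10/50/90 [28. 30. 32.] | z 0.085 n 595 y p10/50/90 [33. 35. 37.] | z 0.095 n 573 y p10/50/90 [38. 40. 42.] | z 0.105 n 567 y p10/50/90 [43. 45. 48.] | z 0.115 n 361 y p10/50/90 [48. 49. 55.] |
```

servo_tool --increments '[[[0, -6, 0, 0], [0, -9, 0, 0], [0, -10, 0, 0], [0, -10, 0, 0], [0, -10, 0, 0]]]'

```text
time: 17.13
position: [0.5369, 0.1386, 0.1322]
tcp_rot: [-1.11, -1.353, 1.352]
ft_force: [0.3, 0.1, -0.1]
opening: 0.184
```

servo_tool --increments '[[[0, -10, 0, 0], [0, -10, 0, 0], [0, -8, 0, 0], [0, -6, 0, 0], [0, -4, 0, 0]]]'

```text
time: 17.55
position: [0.537, 0.1386, 0.1699]
tcp_rot: [-1.111, -1.353, 1.352]
ft_force: [0.3, 0.8, -1.1]
opening: 0.184
```

```bash
python3 -c "
from h import *
prof('p9')"
```

```text
t 17.55 p [0.537  0.1386 0.1699] x [-0.195  0.981  0.   ] y [ 0.001  0.    -1.   ] F [ 0.34  0.75 -1.14] T [-0.01 -0.03  0.02] open 0.184 q [ 0.25  0.19 -0.1   1.28  0.    0.06]
z -0.015 n 198 y p10/50/90 [-11. -10.  -8.] | z -0.005 n 829 y p10/50/90 [-13. -11.  -7.] | z 0.005 n 1615 y p10/50/90 [-76.  -0.  11.] | z 0.015 n 1415 y p10/50/90 [-79.  18.  31.] | z 0.025 n 650 y p10/50/90 [36. 44. 53.] | z 0.035 n 504 y p10/50/90 [57. 64. 73.] | z 0.045 n 410 y p10/50/90 [77. 84. 93.] | z 0.055 n 332 y p10/50/90 [ 97. 105. 119.] | z 0.065 n 264 y p10/50/90 [123. 131. 140.] | z 0.075 n 208 y p10/50/90 [144. 151. 159.] | z 0.085 n 194 y p10/50/90 [163. 170. 171.] | z 0.095 n 208 y p10/50/90 [169. 170. 171.] | z 0.105 n 208 y p10/50/90 [169. 170. 171.] | z 0.115 n 220 y p10/50/90 [169. 170. 171.] | z 0.125 n 232 y p10/50/90 [169. 170. 171.] | z 0.135 n 224 y p10/50/90 [169. 170. 171.] | z 0.145 n 48 y p10/50/90 [169. 170. 171.] |
```

servo_tool --increments '[[[0, -5, 0, 0], [0, -5, 0, 0], [0, -3, 0, 0], [0, 0, 0, 0]]]'

```text
time: 17.93
position: [0.5369, 0.1386, 0.1825]
tcp_rot: [-1.11, -1.353, 1.352]
ft_force: [-0.6, 0.2, 0.1]
opening: 0.185
```

servo_tool --increments '[[[0, 0, 0, 0], [0, 0, 0, 0], [0, 0, 0, 0]]]' --grip 255

```text
time: 18.18
position: [0.5365, 0.1385, 0.1815]
tcp_rot: [-1.11, -1.352, 1.353]
ft_force: [-0.3, -0.8, -0.3]
opening: 0.167
```

servo_tool --increments '[[[0, -10, 0, 0], [0, -25, 0, 0], [0, -25, 0, 0], [0, -20, 0, 0], [0, 0, 0, 0]]]'

```text
time: 18.6
position: [0.538, 0.1389, 0.267]
tcp_rot: [-1.114, -1.358, 1.348]
ft_force: [-0.4, -0.1, -0.8]
opening: 0.171
```

```bash
python3 -c "
from h import *
prof('p10');C,a,d=load('p10')
b=load('p10')[1]; C,s,_=grab('side','p10s')
cv2.imwrite('pics/p10b.png',np.hstack([cv2.resize(b[...,::-1],(400,300)),cv2.resize(s[60:300,150:470,::-1],(400,300))]))"
```

```text
t 18.6 p [0.538  0.1389 0.267 ] x [-0.195  0.981  0.   ] y [ 0.007  0.002 -1.   ] F [-0.38 -0.06 -0.79] T [ 0.03 -0.12  0.03] open 0.171 q [0.25 0.18 0.11 1.49 0.   0.06]
z -0.015 n 201 y p10/50/90 [-11. -10.  -8.] | z -0.005 n 840 y p10/50/90 [-13. -11.  -6.] | z 0.005 n 1655 y p10/50/90 [-76.   0.  12.] | z 0.015 n 1393 y p10/50/90 [-79.  19.  33.] | z 0.025 n 638 y p10/50/90 [39. 47. 56.] | z 0.035 n 493 y p10/50/90 [60. 68. 77.] | z 0.045 n 390 y p10/50/90 [81. 89. 98.] | z 0.055 n 331 y p10/50/90 [102. 111. 126.] | z 0.065 n 239 y p10/50/90 [131. 139. 148.] | z 0.075 n 184 y p10/50/90 [151. 158. 166.] | z 0.085 n 110 y p10/50/90 [266. 267. 268.] | z 0.095 n 113 y p10/50/90 [266. 267. 268.] | z 0.105 n 120 y p10/50/90 [266. 267. 268.] | z 0.115 n 130 y p10/50/90 [266. 267. 268.] | z 0.125 n 123 y p10/50/90 [266. 267. 268.] | z 0.135 n 129 y p10/50/90 [266. 267. 268.] | z 0.145 n 130 y p10/50/90 [265. 266. 267.] | z 0.155 n 134 y p10/50/90 [265. 266. 267.] | z 0.165 n 32 y p10/50/90 [265. 267. 267.] |
```

View pics/p10b.png

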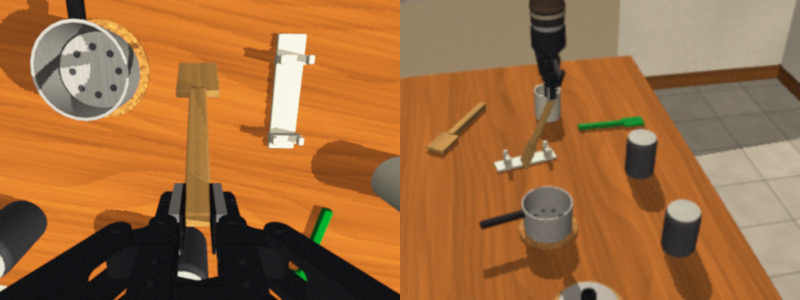

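servo_tool --increments '[[[-15, -10, -1, 0], [-30, 0, -2, 0], [-35, 0, -2, 0], [-35, 0, -2, 0], [-25, 0, -1.4, 0]]]'

```text
time: 19.12
position: [0.5721, 0.0006, 0.2704]
tcp_rot: [-1.109, -1.35, 1.353]
ft_force: [1.0, -0.0, -0.6]
opening: 0.16
```

servo_tool --increments '[[[0, 0, 0, 0], [0, 0, 0, 0]]]'

```text
time: 19.28
position: [0.5719, 0.0017, 0.2703]
tcp_rot: [-1.109, -1.349, 1.351]
ft_force: [-0.3, -0.1, -0.5]
opening: 0.164
```

Run:
```python
from h import *
s,M=st();C,a,d=grab('wrist','i1');print(delta([.499+.0746,-.012+.0148,.277]))
tip=s['position']+M@np.array([0,.17,.076]);print('tip',tip);p=proj(C,[tip,[.499,-.012,.032],[.499,-.012,.083]]);print(p)
b=a[...,::-1].copy()
for v in p:cv2.circle(b,(int(v[0]),int(v[1])),3,(255,0,0),-1)
cv2.imwrite('pics/i1b.png',b)
```

```text
t 19.28 p [0.5719 0.0017 0.2703] x [-0.192  0.981  0.001] y [-0.003  0.    -1.   ] F [-0.3  -0.12 -0.5 ] T [ 0.02 -0.   -0.01] open 0.164 q [ 0.    0.22  0.16  1.51  0.   -0.19]
[-0.2 -6.4 -1.8]
tip [ 0.49685485 -0.01288483  0.10049411]
[[275.69569059  90.39210429]
 [276.17532683  93.11442099]
 [276.23478313  93.26412367]]
```

View pics/i1b.png

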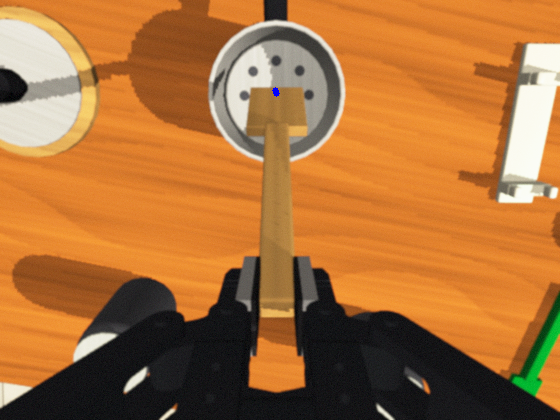

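servo_tool --increments '[[[0, 8, 2, 0], [0, 15, 2, 0], [0, 18, 1, 0], [0, 12, 0, 0], [0, 5, 0, 0]]]'

```text
time: 19.75
position: [0.5658, 0.0032, 0.2112]
tcp_rot: [-1.106, -1.351, 1.355]
ft_force: [-0.8, 0.1, -0.0]
opening: 0.161
```

servo_tool --increments '[[[0, 1, 0, 0], [0, 1, 0, 0], [0, 0, 0, 0]]]'

```text
time: 20.0
position: [0.5675, 0.0024, 0.2124]
tcp_rot: [-1.11, -1.353, 1.352]
ft_force: [-0.2, -0.5, -0.8]
opening: 0.158
```

servo_tool --increments '[[[0, 1, 0, 0], [0, 1, 0, 0], [0, 0, 0, 0]]]'

```text
time: 20.25
position: [0.5675, 0.0019, 0.2102]
tcp_rot: [-1.11, -1.353, 1.352]
ft_force: [-0.1, -0.0, -1.0]
opening: 0.161
```

servo_tool --increments '[[[0, 1, 0, 0], [0, 1, 0, 0], [0, 0, 0, 0]]]'

```text
time: 20.5
position: [0.5673, 0.0019, 0.2077]
tcp_rot: [-1.11, -1.352, 1.352]
ft_force: [-0.1, 0.5, -0.0]
opening: 0.163
```

servo_tool --increments '[[[0, 1, 0, 0], [0, 1, 0, 0], [0, 0, 0, 0]]]'

```text
time: 20.75
position: [0.5672, 0.0019, 0.2056]
tcp_rot: [-1.11, -1.352, 1.352]
ft_force: [0.4, 0.0, -0.7]
opening: 0.163
```

servo_tool --increments '[[[0, 1, 0, 0], [0, 0, 0, 0]]]'

```text
time: 20.92
position: [0.5673, 0.0019, 0.2047]
tcp_rot: [-1.11, -1.352, 1.352]
ft_force: [-0.0, -0.6, -1.7]
opening: 0.163
```

servo_tool --increments '[[[0, 1, 0, 0], [0, 0, 0, 0]]]'

```text
time: 21.08
position: [0.5673, 0.0019, 0.2037]
tcp_rot: [-1.11, -1.352, 1.352]
ft_force: [-0.1, -0.2, -1.3]
opening: 0.16
```

servo_tool --increments '[[[0, 1, 0, 0], [0, 0, 0, 0]]]'

```text
time: 21.25
position: [0.5674, 0.0019, 0.2028]
tcp_rot: [-1.11, -1.352, 1.352]
ft_force: [0.2, -0.2, -0.5]
opening: 0.161
```

servo_tool --increments '[[[0, 1, 0, 0], [0, 0, 0, 0]]]'

```text
time: 21.42
position: [0.5679, 0.002, 0.2024]
tcp_rot: [-1.111, -1.353, 1.352]
ft_force: [1.0, 0.1, 1.7]
opening: 0.16
```

Contact begins at tip z of about 0.032, matching the depth estimate. Now I press a little.

servo_tool --increments '[[[0, 1, 0, 0], [0, 0, 0, 0]]]'

```text
time: 21.58
position: [0.5684, 0.002, 0.202]
tcp_rot: [-1.112, -1.355, 1.351]
ft_force: [1.2, 1.0, 5.3]
opening: 0.161
```

servo_tool --increments '[[[0, 1, 0, 0], [0, 0, 0, 0]]]'

```text
time: 21.75
position: [0.569, 0.0021, 0.2016]
tcp_rot: [-1.114, -1.356, 1.35]
ft_force: [3.1, -0.4, 6.9]
opening: 0.165
```

servo_tool --increments '[[[0, 0.5, 0, 0], [0, 0, 0, 0], [0, 0, 0, 0], [0, 0, 0, 0], [0, 0, 0, 0]]]'

```text
time: 22.17
position: [0.5692, 0.0021, 0.2015]
tcp_rot: [-1.114, -1.357, 1.35]
ft_force: [3.1, -0.3, 8.1]
opening: 0.163
```

servo_tool --increments '[[[0, 0, 0, 0], [0, 0, 0, 0], [0, 0, 0, 0], [0, 0, 0, 0], [0, 0, 0, 0]]]'

```text
time: 22.58
position: [0.5692, 0.0021, 0.2015]
tcp_rot: [-1.114, -1.357, 1.35]
ft_force: [3.5, 1.2, 9.0]
opening: 0.167
```

servo_tool --increments '[[[0, 0, 0, 0], [0, 0, 0, 0], [0, 0, 0, 0]]]'

```text
time: 22.83
position: [0.5692, 0.0021, 0.2015]
tcp_rot: [-1.114, -1.357, 1.35]
ft_force: [3.7, 0.1, 7.9]
opening: 0.163
```

```bash
python3 -c "
from h import *
prof('i2')"
```

```text
t 22.83 p [0.5692 0.0021 0.2015] x [-0.195  0.981 -0.001] y [ 0.006  0.    -1.   ] F [3.74 0.13 7.89] T [ 0.17 -0.69 -0.  ] open 0.163 q [ 0.    0.21 -0.01  1.35  0.   -0.19]
z -0.015 n 204 y p10/50/90 [-10. -10.  -8.] | z -0.005 n 835 y p10/50/90 [-13. -11.  -6.] | z 0.005 n 1607 y p10/50/90 [-76.  -0.  12.] | z 0.015 n 1426 y p10/50/90 [-79.  18.  31.] | z 0.025 n 644 y p10/50/90 [37. 44. 53.] | z 0.035 n 507 y p10/50/90 [57. 64. 73.] | z 0.045 n 409 y p10/50/90 [77. 85. 93.] | z 0.055 n 327 y p10/50/90 [ 98. 106. 120.] | z 0.065 n 259 y p10/50/90 [124. 132. 141.] | z 0.075 n 206 y p10/50/90 [144. 152. 160.] | z 0.085 n 195 y p10/50/90 [164. 170. 171.] | z 0.095 n 207 y p10/50/90 [169. 170. 171.] | z 0.105 n 208 y p10/50/90 [169. 170. 171.] | z 0.115 n 214 y p10/50/90 [169. 170. 171.] | z 0.125 n 478 y p10/50/90 [118. 138. 183.] | z 0.135 n 63 y p10/50/90 [125. 126. 127.] |
```

servo_tool --increments '[[[0, -6, 0, 0], [0, -15, 0, 0], [0, -25, 0, 0], [0, -25, 0, 0], [0, -20, 0, 0]]]'

```text
time: 23.3
position: [0.5668, 0.0018, 0.2918]
tcp_rot: [-1.11, -1.352, 1.353]
ft_force: [1.2, 0.1, -0.7]
opening: 0.165
```

servo_tool --increments '[[[20, 0, 1, 0], [32, 0, 1, 0], [36, 0, 1, 0], [32, 0, 1, 0], [20, 0, 1, 0]]]'

```text
time: 23.72
position: [0.5339, 0.1404, 0.2901]
tcp_rot: [-1.108, -1.352, 1.354]
ft_force: [-0.1, 0.2, -0.2]
opening: 0.164
```

servo_tool --increments '[[[0, 20, 0, 0], [0, 35, 0, 0], [0, 35, 0, 0], [0, 20, 0, 0], [0, 5, 0, 0]]]'

```text
time: 24.13
position: [0.5324, 0.1377, 0.1709]
tcp_rot: [-1.105, -1.346, 1.357]
ft_force: [-1.0, -0.1, -1.4]
opening: 0.164
```

servo_tool --increments '[[[0, 0, 0, 0], [0, 0, 0, 0]]]' --grip 209

```text
time: 24.3
position: [0.5354, 0.1382, 0.1764]
tcp_rot: [-1.11, -1.353, 1.352]
ft_force: [-0.3, -0.2, -0.2]
opening: 0.184
```

```bash
python3 -c "
from h import *
prof('j1')"
```

```text
t 24.3 p [0.5354 0.1382 0.1764] x [-0.195  0.981 -0.   ] y [ 0.  0. -1.] F [-0.31 -0.16 -0.23] T [ 0.07 -0.04 -0.01] open 0.184 q [ 0.25  0.18 -0.09  1.3  -0.    0.06]
z -0.015 n 225 y p10/50/90 [-11. -10.  -8.] | z -0.005 n 831 y p10/50/90 [-13. -11.  -7.] | z 0.005 n 1653 y p10/50/90 [-76.  -0.  12.] | z 0.015 n 1417 y p10/50/90 [-79.  18.  32.] | z 0.025 n 641 y p10/50/90 [38. 46. 55.] | z 0.035 n 502 y p10/50/90 [59. 67. 76.] | z 0.045 n 393 y p10/50/90 [80. 88. 97.] | z 0.055 n 335 y p10/50/90 [102. 110. 125.] | z 0.065 n 238 y p10/50/90 [129. 137. 146.] | z 0.075 n 201 y p10/50/90 [150. 158. 166.] | z 0.085 n 184 y p10/50/90 [176. 177. 178.] | z 0.095 n 194 y p10/50/90 [176. 177. 178.] | z 0.105 n 204 y p10/50/90 [176. 177. 178.] | z 0.115 n 198 y p10/50/90 [176. 177. 178.] | z 0.125 n 217 y p10/50/90 [176. 177. 178.] | z 0.135 n 227 y p10/50/90 [176. 177. 178.] | z 0.145 n 76 y p10/50/90 [176. 177. 178.] |
```

servo_tool --increments '[[[0, 5, 0, 0], [0, 6, -6, 0], [0, 8, -8, 0], [0, 10, -10, 0], [0, 10, -8, 0]]]'

```text
time: 24.77
position: [0.5726, 0.1458, 0.141]
tcp_rot: [-1.119, -1.364, 1.344]
ft_force: [4.8, 1.1, 6.6]
opening: 0.177
```

servo_tool --increments '[[[0, 10, -6, 0], [0, 10, -4, 0], [0, 10, 0, 0], [0, 10, 0, 0], [0, 0, 0, 0]]]'

```text
time: 25.18
position: [0.5744, 0.1459, 0.0935]
tcp_rot: [-1.107, -1.348, 1.355]
ft_force: [-0.3, -0.2, -0.4]
opening: 0.182
```

```bash
python3 -c "
from h import *
prof('j2')"
```

```text
t 25.18 p [0.5744 0.1459 0.0935] x [-0.195  0.981 -0.   ] y [-0.005 -0.001 -1.   ] F [-0.27 -0.21 -0.4 ] T [-0.03  0.11  0.01] open 0.182 q [ 0.25  0.29 -0.14  1.15 -0.    0.05]
z -0.015 n 527 y p10/50/90 [-14. -13. -12.] | z -0.005 n 842 y p10/50/90 [-11.  -9.  -6.] | z 0.005 n 1289 y p10/50/90 [-76.  -5.  -1.] | z 0.015 n 1355 y p10/50/90 [-79.   1.   5.] | z 0.025 n 724 y p10/50/90 [ 6.  9. 11.] | z 0.035 n 687 y p10/50/90 [12. 14. 17.] | z 0.045 n 661 y p10/50/90 [18. 20. 23.] | z 0.055 n 628 y p10/50/90 [24. 26. 29.] | z 0.065 n 596 y p10/50/90 [29. 32. 34.] | z 0.075 n 591 y p10/50/90 [35. 38. 40.] | z 0.085 n 534 y p10/50/90 [41. 43. 46.] | z 0.095 n 523 y p10/50/90 [47. 49. 52.] | z 0.105 n 465 y p10/50/90 [53. 58. 61.] | z 0.115 n 466 y p10/50/90 [62. 64. 67.] |
```

servo_tool --increments '[[[0, 10, -2, 0], [0, 12, -2, 0], [0, 12, -2, 0], [0, 12, 0, 0], [0, 12, 0, 0]]]'

```text
time: 25.65
position: [0.5819, 0.1475, 0.0367]
tcp_rot: [-1.109, -1.352, 1.353]
ft_force: [0.5, 0.0, 1.6]
opening: 0.182
```

servo_tool --increments '[[[0, 10, 0, 0], [0, 8, 0, 0], [0, 6, 0, 0], [0, 3, 0, 0], [0, 0, 0, 0]]]'

```text
time: 26.07
position: [0.5817, 0.1475, 0.0107]
tcp_rot: [-1.109, -1.351, 1.353]
ft_force: [-0.0, -0.3, 0.8]
opening: 0.177
```

```bash
python3 -c "
from h import *
prof('j3')"
```

```text
t 26.07 p [0.5817 0.1475 0.0107] x [-0.195  0.981 -0.   ] y [-0.001 -0.    -1.   ] F [-0.02 -0.29  0.8 ] T [-0.11  0.23  0.02] open 0.177 q [ 0.25  0.35 -0.25  0.97  0.    0.05]
z -0.055 n 396 y p10/50/90 [10. 11. 12.] | z -0.045 n 408 y p10/50/90 [10. 11. 12.] | z -0.035 n 403 y p10/50/90 [10. 11. 12.] | z -0.015 n 438 y p10/50/90 [-8. -7. -6.] | z -0.005 n 614 y p10/50/90 [-8. -7. -6.] | z 0.005 n 1171 y p10/50/90 [-77.  -7.  -6.] | z 0.015 n 1266 y p10/50/90 [-79.  -7.  -6.] | z 0.025 n 741 y p10/50/90 [-7. -6. -5.] | z 0.035 n 766 y p10/50/90 [-6. -6. -5.] | z 0.045 n 831 y p10/50/90 [-6. -5. -4.] | z 0.055 n 869 y p10/50/90 [-6. -5. -4.] | z 0.065 n 928 y p10/50/90 [-5. -5. -4.] | z 0.075 n 957 y p10/50/90 [-5. -4. -3.] | z 0.085 n 1024 y p10/50/90 [-5. -4. -3.] | z 0.095 n 1101 y p10/50/90 [-4. -4. -3.] | z 0.105 n 569 y p10/50/90 [-4. -3. -2.] |
```

servo_tool --increments '[[[0, 2.5, 0, 0], [0, 2, 0, 0], [0, 0, 0, 0]]]'

```text
time: 26.37
position: [0.5826, 0.1477, 0.0071]
tcp_rot: [-1.111, -1.353, 1.352]
ft_force: [1.1, -0.1, 0.1]
opening: 0.179
```

servo_tool --increments '[[[0, 0, 0, 0], [0, 0, 0, 0], [0, 0, 0, 0]]]' --grip 140

```text
time: 26.62
position: [0.5822, 0.1476, 0.007]
tcp_rot: [-1.11, -1.352, 1.352]
ft_force: [0.7, -0.1, 0.2]
opening: 0.452
```

servo_tool --increments '[[[0, 0, 15, 0], [0, 0, 20, 0], [0, 0, 20, 0], [0, 0, 16, 0], [0, 0, 0, 0]]]'

```text
time: 27.03
position: [0.5093, 0.133, 0.0066]
tcp_rot: [-1.108, -1.35, 1.354]
ft_force: [-1.5, -1.1, 0.8]
opening: 0.452
```

```bash
cat >> h.py <<'E'
def lateral(f):
    s,M=st();C,a,d=grab('wrist',f);hsv=cv2.cvtColor(np.ascontiguousarray(a),cv2.COLOR_RGB2HSV).reshape(-1,3)
    uv=np.stack(np.meshgrid(np.arange(0,560),np.arange(0,420)),-1).reshape(-1,2);P=dep(C,uv,d);q=(P-s['position'])@M
    ztop=P[:,2]
    k0=(ztop>.0075)&(np.abs(q[:,0])<.03)&(hsv[:,1]>70)&(hsv[:,2]>60)&(q[:,1]>-.035)
    for z0 in np.arange(-.1,.13,.02):
        k=k0&(q[:,2]>z0)&(q[:,2]<z0+.02)
        if k.sum()>20:print('z %.2f'%(z0+.01),'x',(np.percentile(q[k,0],[3,97])*1000).round(1),'zt',(np.median(ztop[k])*1000).round(1))
    print('rear',(np.percentile(q[k0,2],[.5])*1000).round(1))
E
python3 -c "
from h import *
lateral('j4')"
```

```text
t 27.03 p [0.5093 0.133  0.0066] x [-0.195  0.981 -0.   ] y [-0.003 -0.001 -1.   ] F [-1.48 -1.06  0.78] T [ 0.04  0.03 -0.  ] open 0.452 q [ 0.26  0.23 -0.42  0.92  0.    0.06]
z -0.05 x [-6.9  8. ] zt 13.4
z -0.03 x [-6.8  8.1] zt 13.4
z -0.01 x [-18.7  19.7] zt 13.4
z 0.01 x [-7.3 19.7] zt 13.4
z 0.03 x [-6.8  8. ] zt 13.4
z 0.05 x [-18.9  20. ] zt 10.6
z 0.07 x [-19.   20.2] zt 10.5
z 0.09 x [-19.1  20.2] zt 10.5
z 0.11 x [-19.   20.3] zt 10.5
rear [-52.6]
```

Run:
```python
from h import *
s=robot.sense();M=R.from_rotvec(s['tcp_rot']).as_matrix();C,a,d=load('j4')
p0=s['position']
uv=np.stack(np.meshgrid(np.arange(0,560),np.arange(0,420)),-1).reshape(-1,2);P=dep(C,uv,d);q=(P-p0)@M
for nm in('j4',):
    k=(P[:,2]>.0075)&(P[:,2]<.0125)&(np.abs(np.abs(q[:,0])-.0145)<.004)&(q[:,2]>.02)&(q[:,2]<.12)
    print('blade start',np.percentile(q[k,2],[0.5,2,5])*1000,k.sum())
# same with original in-rest view w6: blade start vs tip pose
C,a,d=load('w6');p6=np.array([.5137,.2654,.1153]);P=dep(C,uv,d);q=(P-p6)@M
k=(P[:,2]>.03)&(P[:,2]<.0405)&(np.abs(np.abs(q[:,0]-.005)-.015)<.004)&(q[:,2]>.05)&(q[:,2]<.2)
hs=cv2.cvtColor(np.ascontiguousarray(a),cv2.COLOR_RGB2HSV).reshape(-1,3);k&=hs[:,1]>80
print('w6 blade start',np.percentile(q[k,2],[.5,2,5])*1000,k.sum())
k=(P[:,2]>.036)&(P[:,2]<.046)&(hs[:,1]>80)&(np.abs(q[:,0]-.005)<.01);print('w6 rear',np.percentile(q[k,2],[.5,2,5])*1000,'x',np.percentile(q[k,0],[3,97])*1000)
```

```text
blade start [47.30744566 48.45942179 50.67005564] 7777
w6 blade start [90.50413158 90.98714055 92.00484263] 1878
w6 rear [-45.34686312 -41.93402129 -35.22731873] x [-2.50476143 13.40474716]
```

servo_tool --increments '[[[0, 0, 0, 0], [0, 0, 0, 0], [0, 0, 0, 0], [0, 0, 0, 0], [0, 0, 0, 0]]]' --grip 255

```text
time: 27.5
position: [0.5139, 0.134, 0.0075]
tcp_rot: [-1.111, -1.354, 1.351]
ft_force: [0.3, 0.1, 4.7]
opening: 0.159
```

servo_tool --increments '[[[0, 0, 0, 0], [0, 0, 0, 0]]]'

```text
time: 27.67
position: [0.5139, 0.134, 0.0075]
tcp_rot: [-1.111, -1.354, 1.351]
ft_force: [1.4, -0.6, 4.3]
opening: 0.158
```

servo_tool --increments '[[[0, -6, 0, 0], [0, -14, 0, 0], [0, -25, 0, 0], [0, -25, 0, 0], [0, -15, 0, 0]]]'

```text
time: 28.08
position: [0.5134, 0.1339, 0.0942]
tcp_rot: [-1.111, -1.354, 1.351]
ft_force: [0.6, 0.1, -0.8]
opening: 0.16
```

Run:
```python
from h import *
prof('k1')
s=robot.sense();M=R.from_rotvec(s['tcp_rot']).as_matrix();C,a,d=load('k1')
uv=np.stack(np.meshgrid(np.arange(0,560),np.arange(0,420)),-1).reshape(-1,2);P=dep(C,uv,d);q=(P-s['position'])@M
k=(np.abs(q[:,1]+.005)<.008)&(np.abs(np.abs(q[:,0])-.0145)<.004)&(q[:,2]>.02)&(q[:,2]<.12)
print('blade start',np.percentile(q[k,2],[0.5,2,5])*1000,k.sum())
```

```text
t 28.08 p [0.5134 0.1339 0.0942] x [-0.195  0.981  0.   ] y [ 0.002  0.    -1.   ] F [ 0.57  0.1  -0.78] T [ 0.05 -0.05  0.01] open 0.16 q [ 0.26  0.17 -0.29  1.11  0.    0.06]
z -0.055 n 272 y p10/50/90 [-7. -6. -5.] | z -0.045 n 466 y p10/50/90 [-7. -6. -5.] | z -0.035 n 525 y p10/50/90 [-7. -6. -5.] | z -0.025 n 536 y p10/50/90 [-7. -6. -5.] | z -0.015 n 571 y p10/50/90 [-7. -6. -5.] | z -0.005 n 597 y p10/50/90 [-7. -6. -5.] | z 0.005 n 1095 y p10/50/90 [-76.  -7.  -5.] | z 0.015 n 1300 y p10/50/90 [-79.  -7.  -5.] | z 0.025 n 724 y p10/50/90 [-7. -6. -5.] | z 0.035 n 768 y p10/50/90 [-7. -6. -5.] | z 0.045 n 827 y p10/50/90 [-7. -6. -5.] | z 0.055 n 879 y p10/50/90 [-5. -3. -2.] | z 0.065 n 917 y p10/50/90 [-4. -3. -2.] | z 0.075 n 956 y p10/50/90 [-4. -3. -2.] | z 0.085 n 1014 y p10/50/90 [-4. -3. -2.] | z 0.095 n 1094 y p10/50/90 [-4. -3. -2.] | z 0.105 n 581 y p10/50/90 [-4. -3. -2.] | 
blade start [51.02886675 52.15868347 54.14485446] 7240
```

servo_tool --increments '[[[18, 0, 2, 0], [30, 0, 3, 0], [36, 0, 4, 0], [32, 0, 3.5, 0], [18.5, 0, 2, 0]]]'

```text
time: 28.55
position: [0.471, 0.2652, 0.0912]
tcp_rot: [-1.108, -1.353, 1.354]
ft_force: [-0.3, -0.0, 0.1]
opening: 0.162
```

servo_tool --increments '[[[0, 12, 0, 0], [0, 16, 0, 0], [0, 10, 0, 0], [0, 0, 0, 0], [0, 0, 0, 0]]]'

```text
time: 28.97
position: [0.4716, 0.2623, 0.053]
tcp_rot: [-1.109, -1.35, 1.354]
ft_force: [-0.2, 0.2, -0.2]
opening: 0.161
```

Run:
```python
from h import *
s,M=st();C,a,d=grab('wrist','k2');print(delta([.4735,.263,.0335]))
cv2.imwrite('pics/k2b.png',a[...,::-1])
```

```text
t 28.97 p [0.4716 0.2623 0.053 ] x [-0.195  0.981 -0.001] y [-0.002 -0.001 -1.   ] F [-0.17  0.15 -0.18] T [ 0.03 -0.08 -0.02] open 0.161 q [ 0.51  0.22 -0.33  1.03  0.    0.31]
[ 0.2 20.3 -1.4]
```

View pics/k2b.png

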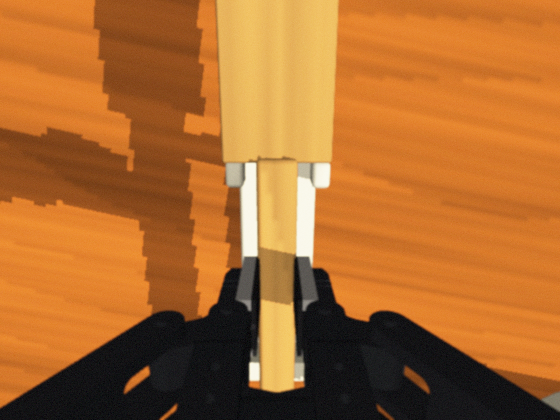

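servo_tool --increments '[[[0, 6, -1, 0], [0, 6, 0, 0], [0, 4, 0, 0], [0, 1, 0, 0], [0, 0, 0, 0]]]'

```text
time: 29.43
position: [0.4728, 0.2628, 0.0364]
tcp_rot: [-1.11, -1.351, 1.353]
ft_force: [-0.4, -0.3, -0.8]
opening: 0.163
```

servo_tool --increments '[[[0, 1, 0, 0], [0, 0, 0, 0], [0, 0, 0, 0]]]'

```text
time: 29.68
position: [0.4732, 0.2631, 0.0361]
tcp_rot: [-1.11, -1.353, 1.352]
ft_force: [0.6, 0.2, -0.6]
opening: 0.162
```

servo_tool --increments '[[[0, 1, 0, 0], [0, 0, 0, 0], [0, 0, 0, 0]]]'

```text
time: 29.93
position: [0.4731, 0.2631, 0.0349]
tcp_rot: [-1.11, -1.352, 1.352]
ft_force: [-0.0, -0.7, -0.3]
opening: 0.163
```

servo_tool --increments '[[[0, 1, 0, 0], [0, 0, 0, 0], [0, 0, 0, 0]]]'

```text
time: 30.18
position: [0.4731, 0.263, 0.0338]
tcp_rot: [-1.11, -1.352, 1.352]
ft_force: [-0.0, -0.0, -0.4]
opening: 0.162
```

servo_tool --increments '[[[0, 0.7, 0, 0], [0, 0, 0, 0], [0, 0, 0, 0]]]'

```text
time: 30.43
position: [0.4732, 0.2631, 0.0335]
tcp_rot: [-1.11, -1.353, 1.352]
ft_force: [-1.6, -0.6, 2.4]
opening: 0.163
```

servo_tool --increments '[[[0, 0.7, 0, 0], [0, 0, 0, 0], [0, 0, 0, 0]]]'

```text
time: 30.68
position: [0.4732, 0.2631, 0.0335]
tcp_rot: [-1.11, -1.353, 1.352]
ft_force: [-2.8, -2.4, 9.1]
opening: 0.16
```

servo_tool --increments '[[[0, -0.7, 0, 0], [0, 0, 0, 0]]]'

```text
time: 30.85
position: [0.4733, 0.2631, 0.0335]
tcp_rot: [-1.11, -1.353, 1.352]
ft_force: [-1.1, -0.9, 4.8]
opening: 0.159
```

servo_tool --increments '[[[0, 0, 0, 0], [0, 0, 0, 0], [0, 0, 0, 0], [0, 0, 0, 0]]]' --grip 120

```text
time: 31.18
position: [0.473, 0.263, 0.0329]
tcp_rot: [-1.11, -1.352, 1.353]
ft_force: [0.2, 0.0, 0.8]
opening: 0.53
```

servo_tool --increments '[[[0, -6, 0, 0], [0, -15, 0, 0], [0, -30, 0, 0], [0, -35, 0, 0], [0, -35, 0, 0]]]'

```text
time: 31.6
position: [0.4725, 0.2627, 0.1554]
tcp_rot: [-1.109, -1.351, 1.353]
ft_force: [0.8, -0.6, -0.1]
opening: 0.531
```

servo_tool --increments '[[[0, -25, -20, 0], [8, 0, -30, 0], [8, 0, -30, 0], [0, 0, 0, 0], [0, 0, 0, 0]]]'

```text
time: 32.02
position: [0.5491, 0.2946, 0.1783]
tcp_rot: [-1.109, -1.351, 1.353]
ft_force: [-0.3, -0.1, 0.0]
opening: 0.531
```

Run:
```python
from h import *
s,M=st();C,a,d=grab('wrist','z1');T=grab('top','z2');S=grab('side','z3')
u=np.array([-.981,-.195,0]);o=np.array([.479,.2645,.04])
pp=proj(C,[o+120e-3*u-[0,0,.003],o+58e-3*u,o,o-80e-3*u]);b=a[...,::-1].copy()
for v in pp:cv2.circle(b,(int(v[0]),int(v[1])),3,(255,0,0),-1)
cv2.imwrite('pics/z.png',np.hstack([cv2.resize(b,(400,300)),cv2.resize(S[1][120:345,170:470,::-1],(400,300))]))
# top changes vs start
dif=np.abs(T[1].astype(int)-load('top0')[1].astype(int)).sum(2)>90
n,l,stt,_=cv2.connectedComponentsWithStats(dif.astype(np.uint8));print([list(x) for x in stt[1:] if x[4]>25])
D=T[2];Cc=T[0]
def circ(Cc,im,z,box):
    x0,y0,x1,y1=box;h=cv2.cvtColor(np.ascontiguousarray(im),cv2.COLOR_RGB2HSV);m=np.zeros((420,560),np.uint8);m[y0:y1,x0:x1]=h[y0:y1,x0:x1,1]<60
    c=max(cv2.findContours(m,0,1)[0],key=cv2.contourArea).reshape(-1,2);Q=onz(Cc,c,z)[:,:2];return (Q.min(0)+Q.max(0))/2
print('pan rim now',circ(Cc,T[1],.083,(255,200,305,250)),'lid',circ(Cc,T[1],.022,(325,185,395,250)))
```

```text
t 32.02 p [0.5491 0.2946 0.1783] x [-0.195  0.981 -0.   ] y [-0.001 -0.001 -1.   ] F [-0.28 -0.07  0.01] T [-0.03  0.06  0.03] open 0.531 q [ 0.49  0.32  0.09  1.34 -0.    0.3 ]
[[np.int32(85), np.int32(142), np.int32(108), np.int32(96), np.int32(3631)], [np.int32(334), np.int32(196), np.int32(45), np.int32(38), np.int32(1127)], [np.int32(260), np.int32(207), np.int32(39), np.int32(37), np.int32(874)], [np.int32(133), np.int32(217), np.int32(323), np.int32(203), np.int32(15669)], [np.int32(127), np.int32(247), np.int32(14), np.int32(14), np.int32(69)], [np.int32(134), np.int32(262), np.int32(16), np.int32(19), np.int32(119)], [np.int32(0), np.int32(322), np.int32(154), np.int32(98), np.int32(7896)], [np.int32(488), np.int32(324), np.int32(18), np.int32(22), np.int32(289)], [np.int32(312), np.int32(350), np.int32(34), np.int32(11), np.int32(216)], [np.int32(255), np.int32(361), np.int32(11), np.int32(56), np.int32(141)], [np.int32(496), np.int32(360), np.int32(15), np.int32(14), np.int32(129)], [np.int32(280), np.int32(362), np.int32(28), np.int32(23), np.int32(68)], [np.int32(327), np.int32(364), np.int32(212), np.int32(56), np.int32(4441)], [np.int32(269), np.int32(368), np.int32(13), np.int32(7), np.int32(49)], [np.int32(267), np.int32(377), np.int32(13), np.int32(7), np.int32(42)], [np.int32(267), np.int32(385), np.int32(14), np.int32(18), np.int32(41)], [np.int32(296), np.int32(385), np.int32(9), np.int32(35), np.int32(52)], [np.int32(0), np.int32(402), np.int32(18), np.int32(8), np.int32(77)], [np.int32(159), np.int32(404), np.int32(21), np.int32(16), np.int32(248)], [np.int32(230), np.int32(414), np.int32(21), np.int32(6), np.int32(79)]]
pan rim now [ 0.50109102 -0.01112054] lid [ 0.5426448  -0.27071696]
```

View pics/z.png

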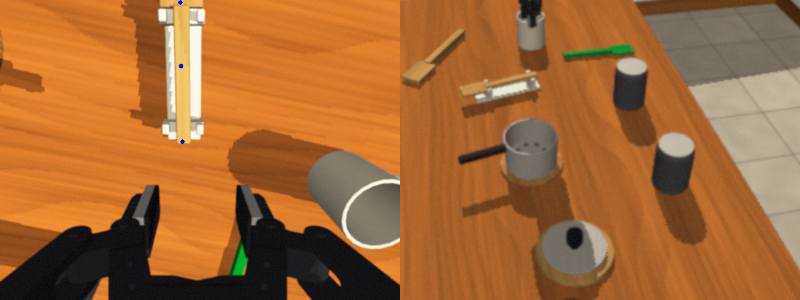

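The end view shows the spatula back in its rest, its points falling on the original markers (rear end at (182,141)). The lid is knob up on the board, the pan is on its mat, and the arm is clear. I hand in.

```bash
python3 -c "
from h import *
print(order.sign_off())"
```

```text
the job is handed in; nothing more can be done
None
```

The plate sits firmly. I handed the job in at about 32 s of the 72 s allowed.

- **Lid:** It was lifted straight out and set down knob up on the board in millimetre steps. After release it measured 1 to 2 mm off the board's middle. The press as it touched down reached about 17 N at the wrist.
- **Press:** The gripper could not tilt the spatula itself. I took it by the handle's end with a light grip, let it swing down against the table, then tightened the grip at about 65°. Its edge met the plate at about 0.032 m, which agrees with the depth images (about 19 mm above the inner floor). I held 7 to 9 N for over 1 s, and the plate did not give.
- **Spatula back in its rest:** I laid it level on the table, gripped it again nearer the middle, lowered it onto the saddles and let go. In the last wrist view its rear end and axis lie on the points measured at the start, within 1 to 2 mm. That view cut off the blade's front edge, so I did not check the tip directly.
- **What went wrong:** On the first try at tilting, the grip came too loose and the spatula fell flat about 4 to 5 cm onto the bare table. It struck nothing else and lay straight.
- **Last checks:** The pan reads within about 1 mm of its starting place, and the open gripper touches nothing. The other kitchen things look undisturbed in the last side view. The comparison of the start and end top pictures was swamped by the arm's changed position and shadow, so it does not confirm that.

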